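# Fetch the Erfle from behind

## Task

The short silver Erfle eyepiece in the stall on the turntable is wanted in the middle of the open eyepiece case, but the chunky wide-field eyepiece and the laser collimator stand in front of it: clear both onto the cork mat and only then fetch the Erfle into the case. Once it stands there, put the wide-field and the collimator back, each on the very spot it came from. Stand everything upright and set it down without dropping it, and leave the small black eyepiece and the dust cap on the turntable alone.

Things in the scene. Friction and masses are not known exactly. Their poses are not given: they have to be found in the camera images.
- erfle: the thing to fetch: short silver Erfle eyepiece standing upright, 46 mm tall, 40 mm diameter (foot 35 mm diameter for the lowest 14 mm), about 160 g; origin at the centre of its underside, z up along its axis. It stands on the turntable in the stall, at about x 35, y 0 mm of the turntable's frame: 34 mm free behind it, 8 mm either side.
- widefield: chunky grey wide-field eyepiece standing upright, 95 mm tall, 54 mm diameter from 32 mm height to the top (steel barrel 51 mm diameter below), about 450 g; origin at the centre of its underside, z up along its axis. Stands before the left or right half of the stall's mouth.
- collimator: red aluminium laser collimator standing on its thick end, 100 mm tall: body 40 mm diameter up to 58 mm height, then a barrel 32 mm diameter to the top; about 180 g; origin at the centre of its underside, z up along its axis. Stands beside the wide-field before the other half of the stall's mouth.
- turntable: wooden turntable, locked, disc 300 mm diameter, 12 mm high; origin at the centre of its underside. On it, a dark stall open towards its -x: walls 50 mm high above the disc, 8 mm thick; inner width 56 mm (y -28 to 28), side walls x 25 to 97 mm, back wall's inner face x 89 mm. Brass rings, 55 mm diameter, at x -13, y +28 and -28 mm mark the places of the wide-field and collimator.
- mat: cork mat, the side area, fixed, 190 mm (its x) by 120 mm (its y), 4 mm thick; origin at the centre of its underside; lies to the left or right of the turntable
- case: frosted plastic eyepiece case, open, fixed: square tray 120 mm outside, walls 4 mm thick and 32 mm high, dark foam floor 8 mm above the table with a white ring 50 mm in diameter marked at its middle; origin at the centre of the tray's underside, on the table; its lid lies open, flat, on the tray's +x side (14 mm high, reaching to x = 190 mm). Lies on the other side of the turntable from the mat.
- plossl: bystander, to be left alone: small black Ploessl eyepiece, 34 mm diameter, 42 mm tall, standing near the turntable's rim at its +y side; origin under its centre
- dustcap: bystander, to be left alone: flat black dust cap, 52 mm diameter, 12 mm high, near the turntable's rim at its -y side; origin under its centre
Things that resemble listed ones, but are neither listed nor needed, are in the scene too. Leave any green look-alike of the widefield alone.

How it is judged:
By the outcome, as a careful person would: the job done as asked, in the order asked, and still so for the second after the job is handed in, with the robot touching nothing.
It also fails if it takes over 120 s, if anything falls off the work surface, if the arm or the gripper's body presses on something with over 40 N, if the wrist force passes 120 N, or if a joint passes its speed limit or range.

## Robot

A 7-joint arm with a two-finger parallel gripper is mounted at the origin on the work surface. World frame = base frame: x ahead of the robot, y to its left, z up, the work surface at z = 0. Lengths are in mm, angles in rad, forces in N, time in s.
With the tool pointing down it reaches from about 400 to 875 mm from the base axis. Payload 4.4 kg.
Tool frame: the origin (TCP) lies at the very end of the fingers, on their centre line; the grasp point (between the pads) lies ctrl.grip_depth behind it (ctrl.grip_depth is the distance from the TCP to the grasp point, in mm); y points along the fingers, x is the direction in which the jaws open and shut, and the axes are right-handed (so a half turn about y gives the same grasp; the last joint's range is limited). The gripper opens to 85 mm and grips with 20 to 120 N. Pads are 22 mm wide; open, the fingers measure 114 mm over their backs; the gripper's body (76 mm by 85 mm) begins 54 mm behind the grasp point. The pads swing forward as they close: fully open they stand 13 mm farther back than shut.
Start: joints at [-1.385, 0.628, 0.038, 1.517, -0.027, 0.996, -0.02], TCP at [161.921, 629.523, 231.313] pointing down, gripper open.
Joint ranges: [-3.06, 3.06], [-0.37, 2.12], [-1.25, 1.32], [0.18, 2.47], [-1.1, 4.24], [0.23, 1.98], [-2.94, 2.94]. Speed limits (rad/s): [2.57, 2.57, 3.14, 3.14, 3.14, 3.14, 3.14].

## Interface

Orientations are given as [roll, pitch, yaw] about the fixed x, y, z axes, in that order (R = Rz(yaw) Ry(pitch) Rx(roll)).
In Python, from cell import ctrl gives the robot as it stands.
- The arm moves only by the tool apply_moves, never from a script. Its argument "motion" is a list of rows, each a list of 5 numbers: the shift along the tool's x, y, z in cm, then the turn about the tool's y in rad, then the finger opening in cm, from 0 to 8.54. In form: [[tx, ty, tz, roll, hand], ...]. A call has 1 to 20 rows; each row is the pose to reach, as a shift and turn from the pose commanded when the call began, along the tool's axes at that moment; what a row does not reach only later rows make up. A row lasts 1/8 s, in which the tool goes at most 62.5 mm and 10.7 degrees, less where a joint would pass 70% of its speed; a pose out of reach is approached as far as the arm can. A call with a gripper value outside its range is refused whole. The fingers move at their own pace and stop on an object; the grip force is fixed at half the most. Time passes only in rows, so rows that repeat a pose let the fingers close. It gives the time, the measured TCP pose, the force and the opening at its end, in the units of the state.
- ctrl.read_state(): the state, without advancing time (a new reading comes with each control period).
- ctrl.get_image(name): name is "scene" or "top"; returns a dict with "image" (384x512x3 uint8, red, green, blue), "vfov" (degrees; the focal length in pixels is half the picture's height over the tangent of half this angle, whatever the lens; pixels are square), "cx", "cy" (the principal point, pixels), "extrinsics" (4x4, takes a point from world to camera coordinates). Camera axes: x right, y up, looking along -z (the intrinsics and any distortion apply to the point x, -y, -z); pixel columns grow to the right and rows downward; lengths in mm; the calibration is good to about 2 mm. A picture is of the moment at which its call begins. There is no depth.
- ctrl.finish_job(): hands the job in, once; it reports no verdict.
Trained networks look in a picture, given as the dict that the camera call returned (one of the last four; its "shot" number tells which), for a name from the list of things; names that differ only in an ending like _2 or _b are one class to them, and where a whole thing is asked for, a point or a joint stands for the part that bears it (a point fixed in the world has none). Each returns a list of dicts, best first, with "confidence" (0 to 1); they miss things now and then, are a little off and sometimes report something else, mostly with a low value. They report only what shows in the picture. A call takes as long as a camera call. They do not tell look-alikes from the thing itself.
- ctrl.search_frame(picture, query): "location" ([x, y, z] in mm, in world coordinates, good to about 4 mm: the middle of the surface that is visible of it).
- ctrl.mark_of(picture, query): "location" ([x, y, z] in mm, in world coordinates, good to about 4 mm: a listed point, or the origin of a listed thing).
The state is a dict: "clock": time; "qpos": joint angles; "qd": joint speeds; "tau": joint torques, N m; "eef_pos": TCP position; "tool_rot": TCP orientation; "force": force on the tool from outside, world axes, zero at the start; "torque": the same for the moment, N m; "width": finger opening in mm.
Only numpy, scipy, OpenCV 4.12 (cv2) and the standard library are available. Lean on these libraries where they do the work, as an engineer would, in place of code of your own. Each camera call takes 0.05 s, during which the arm holds its last target.

## Working session

There is one attempt and no reset: what is moved stays moved. The work goes in short steps, Python scripts to look and compute and a tool call to move; the robot and the scene stay as the last step left them, time stands still between calls to the robot, and variables do not carry over. Pictures are saved under pics/ and viewed, and the job is handed in when it is done.

Besides the shell and the picture viewer there is one more tool, called by a JSON object that holds its "method" and its "body". apply_moves: Moves the arm, as the interface text tells. Its arguments: {"type":"object","properties":{"motion":{"type":"array","items":{"type":"array","items":{"type":"number"}}}},"required":["motion"]}

```bash
ls; mkdir -p pics
python3 - <<'E'
from cell import ctrl
import cv2
print(ctrl.read_state()); print(ctrl.grip_depth)
for n in ("scene","top"):
    p=ctrl.get_image(n); cv2.imwrite(f"pics/{n}0.png",p["image"][:,:,::-1])
    print(n,{k:v for k,v in p.items() if k!="image"})
    for q in "erfle widefield collimator turntable mat case plossl dustcap".split():
        for r in ctrl.mark_of(p,q)[:3]: print(q,r)
E
```

```text
pics
{'clock': 0.0, 'qpos': array([-1.38480928,  0.62930687,  0.03844187,  1.51836665, -0.02700678,
        0.99630475, -0.01999318]), 'qd': array([ 0.00158504,  0.00063548,  0.00011781, -0.00028107, -0.00070774,
       -0.00056257,  0.00143077]), 'tau': array([ 6.51141272e-04, -5.63389671e+01,  1.22665387e+00, -1.93451232e+01,
        1.10514939e-02,  1.03195276e-02, -6.75790687e-06]), 'eef_pos': array([161.75239904, 628.90933378, 230.41496031]), 'tool_rot': array([-1.57081323,  0.00186765,  1.3190125 ]), 'force': array([ 0.28970925, -0.08519671, -0.34515992]), 'torque': array([-0.01591497,  0.01618481,  0.01168363]), 'width': 85.02556937926695}
18.700000000000003
scene {'vfov': 43.73149414892631, 'cx': 249.4967084461203, 'cy': 192.64573543670753, 'extrinsics': array([[ 6.63173948e-01,  7.48373667e-01,  1.17119204e-02,
        -3.36516611e+02],
       [-4.28797385e-01,  3.67061863e-01,  8.25468589e-01,
         1.65182365e+02],
       [ 6.13459955e-01, -5.52451304e-01,  5.64326537e-01,
        -1.37207420e+03],
       [ 0.00000000e+00,  0.00000000e+00,  0.00000000e+00,
         1.00
[... 956 characters left out ...]
00e+00,  0.00000000e+00,  0.00000000e+00,
         1.00000000e+00]]), 'shot': 2}
erfle {'location': [605.3, 21.1, 14.6], 'confidence': 0.66}
widefield {'location': [332.6, -190.4, 1.2], 'confidence': 0.76}
widefield {'location': [553.9, -3.0, 10.8], 'confidence': 0.58}
collimator {'location': [568.9, 54.1, 11.4], 'confidence': 0.74}
turntable {'location': [570.0, 28.1, -0.6], 'confidence': 0.8}
mat {'location': [462.0, 332.2, -7.0], 'confidence': 0.56}
mat {'location': [573.1, 27.0, -0.1], 'confidence': 0.25}
case {'location': [467.8, -320.1, -1.6], 'confidence': 0.94}
plossl {'location': [596.8, 139.3, 10.2], 'confidence': 0.44}
dustcap {'location': [577.2, -86.4, 10.6], 'confidence': 0.56}
```

View pics/scene0.png

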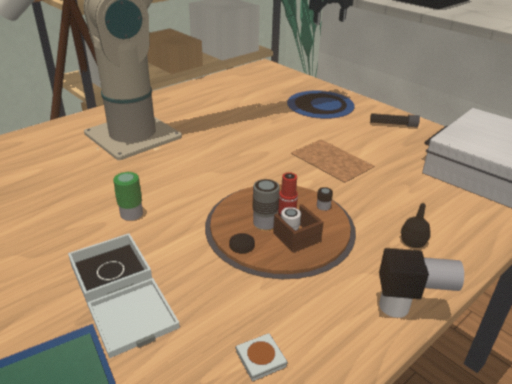

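View pics/top0.png

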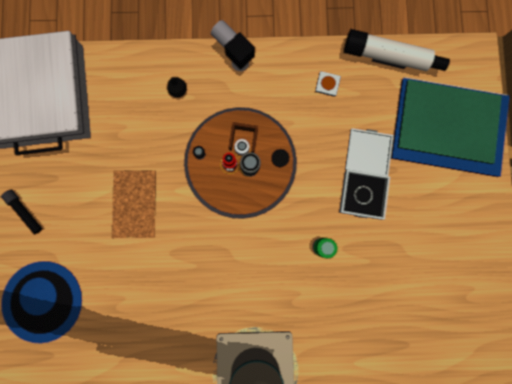

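```bash
cat > h.py <<'E'
import numpy as np, cv2
from cell import ctrl
def proj(p,P):
    P=np.atleast_2d(np.asarray(P,float)); E=p["extrinsics"]
    c=P@E[:3,:3].T+E[:3,3]; f=192/np.tan(np.radians(p["vfov"])/2)
    return np.c_[p["cx"]+f*c[:,0]/-c[:,2], p["cy"]-f*c[:,1]/-c[:,2]]
def unproj(p,uv,z):
    E=p["extrinsics"]; f=192/np.tan(np.radians(p["vfov"])/2)
    uv=np.atleast_2d(uv); d=np.c_[(uv[:,0]-p["cx"])/f,-(uv[:,1]-p["cy"])/f,-np.ones(len(uv))]@E[:3,:3]
    o=-E[:3,:3].T@E[:3,3]; t=(z-o[2])/d[:,2]; return o+d*t[:,None]
def circ(c,r,z,n=72):
    a=np.linspace(0,2*np.pi,n); return np.c_[c[0]+r*np.cos(a),c[1]+r*np.sin(a),np.full(n,z)]
def crop(p,name,u0,v0,w,h,s,polys=()):
    im=cv2.resize(p["image"][v0:v0+h,u0:u0+w,::-1],None,fx=s,fy=s,interpolation=cv2.INTER_CUBIC).copy()
    for P,col in polys:
        q=((proj(p,P)-[u0,v0]+.5)*s-.5)
        cv2.polylines(im,[np.round(q*8).astype(np.int32)],False,col,1,cv2.LINE_AA,3)
    cv2.imwrite(f"pics/{name}.png",im)
E
python3 - <<'E'
from h import *
for n,b in (("top",(180,100,125,125,4.8)),("scene",(200,165,165,120,4.8))):
    p=ctrl.get_image(n); crop(p,n+"c0",*b)
    np.savez(f"{n}.npz",**p)
E
```

```text
(no output)
```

View pics/topc0.png

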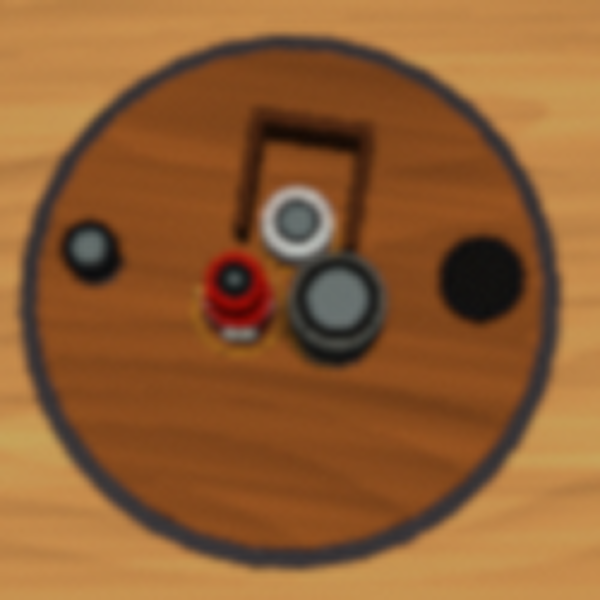

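View pics/scenec0.png

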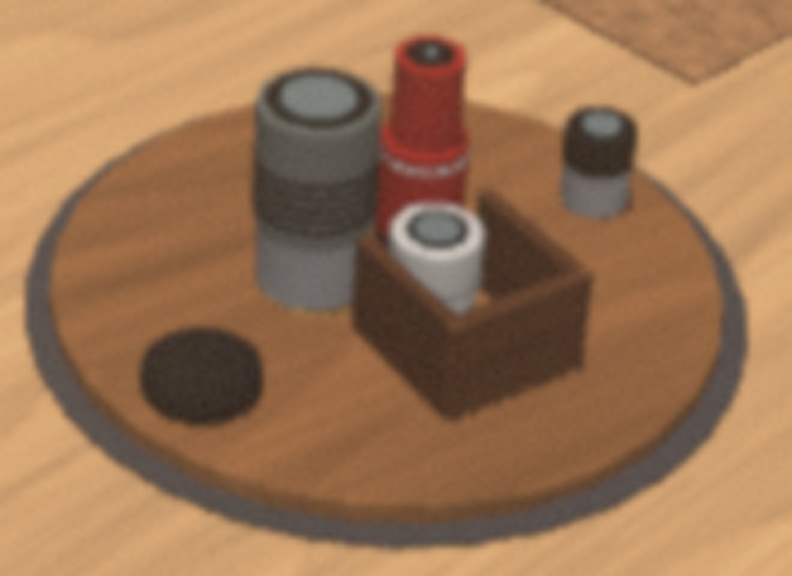

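```bash
cat > fit.py <<'E'
from h import *
from scipy.optimize import least_squares
P={n:dict(np.load(f"{n}.npz")) for n in ("top","scene")}
T=P["top"];S=P["scene"]
for p in (T,S): p["vfov"]=float(p["vfov"]);p["cx"]=float(p["cx"]);p["cy"]=float(p["cy"])
def full(o,uv,s=4.8): return (np.array(uv)+.5)/s-.5+np.array(o)
TO=(180,100);SO=(200,165)
wall={(97,36):((255,107),(590,272)),(97,-36):((375,125),(455,325)),(25,-36):(None,(357,240)),}
disc=[]
# disc outer edge in top
pts=[(22,300),(290,37),(558,300),(290,567)]
def res(x,out=False):
    c,s=np.cos(x[2]),np.sin(x[2]);r=[]
    for (a,b),(t,q) in wall.items():
        W=[x[0]+c*a-s*b,x[1]+s*a+c*b,62]
        if t: r+=list(proj(T,W)[0]-full(TO,t))
        if q: r+=list(proj(S,W)[0]-full(SO,q))
    W=[x[0],x[1],0]
    return np.array(r)
s=least_squares(res,[571,25,-.2]); print("stall fit",s.x,s.fun.round(2))
# disc: dark rim mask in top -> top-surface
for nm,z,t,q in (("wf",107,(337,297),(316,98)),("col",112,(235,278),(431,52)),("erf",58,(297,222),(438,228))):
    print(nm,unproj(T,full(TO,t),z).round(1),unproj(S,full(SO,q),z).round(1))
    f=least_squares(lambda w:np.r_[proj(T,[*w])[0]-full(TO,t),proj(S,[*w])[0]-full(SO,q)],[560,20,z]);print(f.x.round(1),f.fun.round(2))
print("discT",unproj(T,full(TO,np.array(pts)),12).round(1))
E
python3 fit.py
```

```text
stall fit [ 5.74020914e+02  2.65519029e+01 -1.66835792e-01] [-0.58 -0.02  1.   -0.11  0.41 -0.14 -0.19  0.77 -0.98 -0.87]
wf [[556.7   1.1 107. ]] [[ 5.548e+02 -4.000e-01  1.070e+02]]
[555.6   0.  107.3] [ 0.45  0.37  0.45 -0.04]
col [[567.6  56.1 112. ]] [[566.2  56.8 112. ]]
[567.3  55.8 113. ] [ 0.07  0.06  0.08 -0.01]
erf [[608.9  22.   58. ]] [[608.7  22.3  58. ]]
[608.9  22.1  58.2] [-0.01 -0.01 -0.01  0.  ]
discT [[ 575.8  185.5   12. ]
 [ 731.6   23.6   12. ]
 [ 567.8 -130.9   12. ]
 [ 414.6   31.3   12. ]]
```

```bash
cat > ov.py <<'E'
from fit import *
import sys
x0,y0,yaw=573.9,26.2,-.175
c,s=np.cos(yaw),np.sin(yaw)
def tt(a,b,z): return [x0+c*a-s*b,y0+s*a+c*b,z]
wf=(556.0,.6);co=(566.7,56.2);er=(608.8,22.0)
Y=(0,255,255);G=(0,255,0);B=(255,100,0);M=(255,0,255)
pl=[([tt(25,36,62),tt(97,36,62),tt(97,-36,62),tt(25,-36,62)],Y),([tt(25,28,62),tt(89,28,62),tt(89,-28,62),tt(25,-28,62)],Y),
 (circ((x0,y0),150,12),B),(circ(tt(-13,28,0)[:2],27.5,12),B),(circ(tt(-13,-28,0)[:2],27.5,12),B),
 (circ(wf,27,107),G),(circ(wf,25.5,12),G),(circ(co,16,112),G),(circ(co,20,12),G),(circ(co,20,70),G),(circ(er,20,58),G)]
if __name__=="__main__":
    crop(T,"topo",*TO,125,125,6,pl);crop(S,"sceneo",*SO,130,100,6,pl)
E
python3 ov.py
```

```text
stall fit [ 5.74020914e+02  2.65519029e+01 -1.66835792e-01] [-0.58 -0.02  1.   -0.11  0.41 -0.14 -0.19  0.77 -0.98 -0.87]
wf [[556.7   1.1 107. ]] [[ 5.548e+02 -4.000e-01  1.070e+02]]
[555.6   0.  107.3] [ 0.45  0.37  0.45 -0.04]
col [[567.6  56.1 112. ]] [[566.2  56.8 112. ]]
[567.3  55.8 113. ] [ 0.07  0.06  0.08 -0.01]
erf [[608.9  22.   58. ]] [[608.7  22.3  58. ]]
[608.9  22.1  58.2] [-0.01 -0.01 -0.01  0.  ]
discT [[ 575.8  185.5   12. ]
 [ 731.6   23.6   12. ]
 [ 567.8 -130.9   12. ]
 [ 414.6   31.3   12. ]]
```

View pics/topo.png

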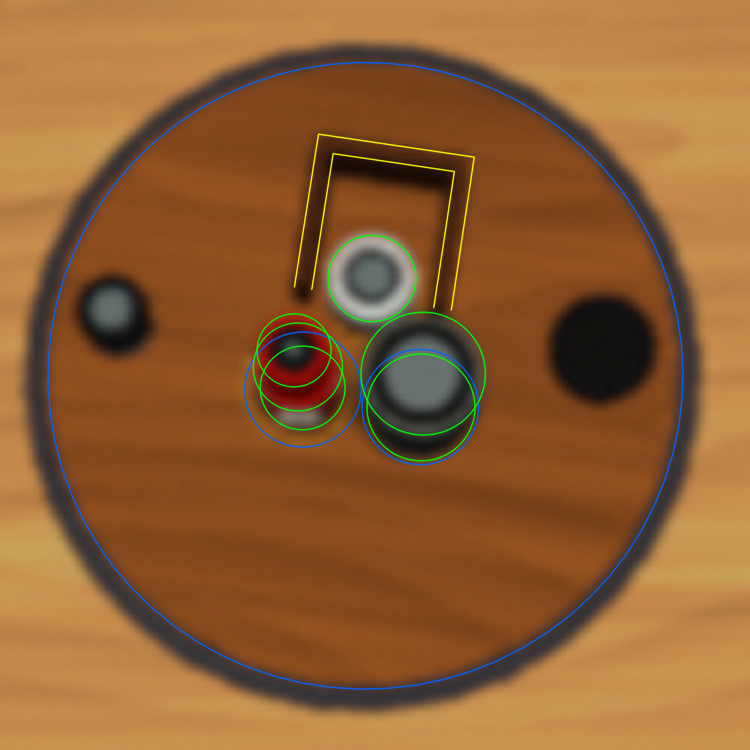

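View pics/sceneo.png

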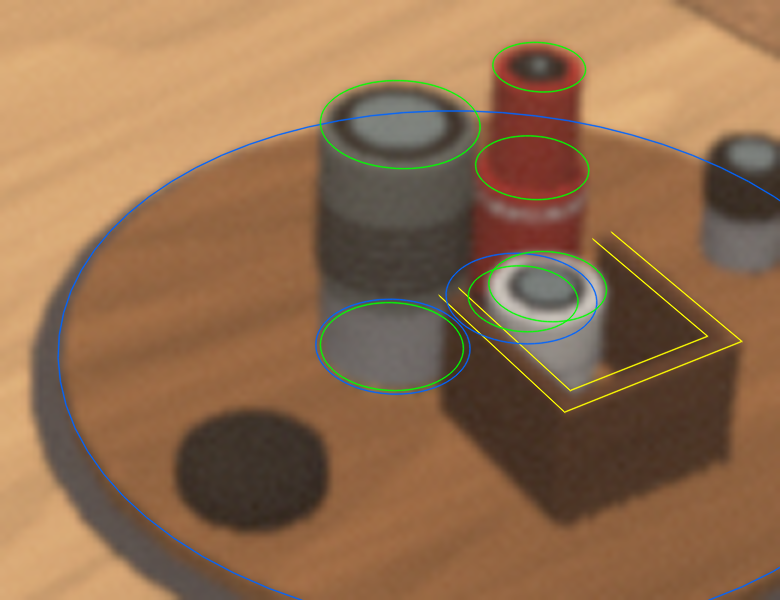

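```bash
python3 - <<'E'
from fit import *
crop(T,"mat0",100,155,70,95,6);crop(T,"case0",330,120,70,105,5.5); crop(S,"mats",280,130,110,60,5);crop(S,"cases",55,225,135,135,4.4)
E
cd pics; python3 -c "
import cv2,numpy as np
def h(a,b,o):
    a,b=cv2.imread(a),cv2.imread(b);H=max(a.shape[0],b.shape[0])
    f=lambda i:cv2.copyMakeBorder(i,0,H-i.shape[0],0,10,0)
    cv2.imwrite(o,np.hstack([f(a),f(b)]));print(a.shape,b.shape)
h('mat0.png','case0.png','mc.png')"
```

```text
stall fit [ 5.74020914e+02  2.65519029e+01 -1.66835792e-01] [-0.58 -0.02  1.   -0.11  0.41 -0.14 -0.19  0.77 -0.98 -0.87]
wf [[556.7   1.1 107. ]] [[ 5.548e+02 -4.000e-01  1.070e+02]]
[555.6   0.  107.3] [ 0.45  0.37  0.45 -0.04]
col [[567.6  56.1 112. ]] [[566.2  56.8 112. ]]
[567.3  55.8 113. ] [ 0.07  0.06  0.08 -0.01]
erf [[608.9  22.   58. ]] [[608.7  22.3  58. ]]
[608.9  22.1  58.2] [-0.01 -0.01 -0.01  0.  ]
discT [[ 575.8  185.5   12. ]
 [ 731.6   23.6   12. ]
 [ 567.8 -130.9   12. ]
 [ 414.6   31.3   12. ]]
(570, 420, 3) (578, 385, 3)
```

View pics/mc.png

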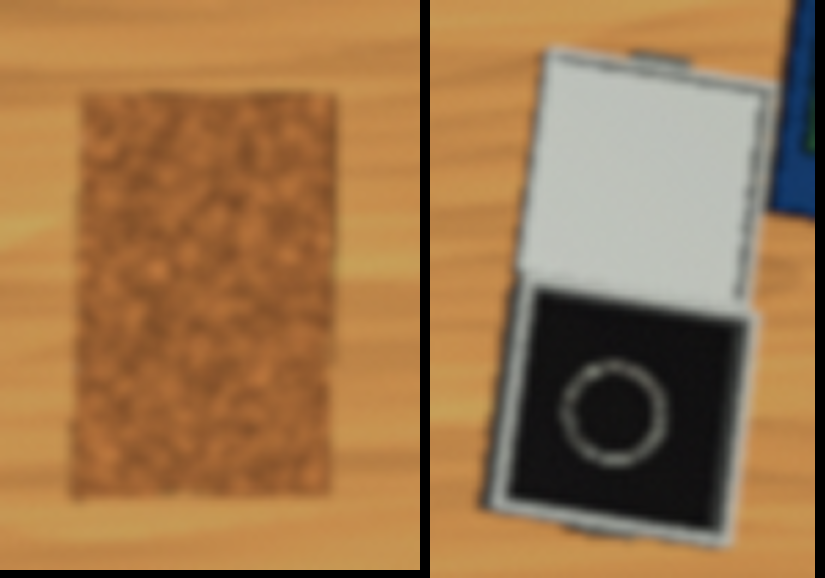

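View pics/cases.png

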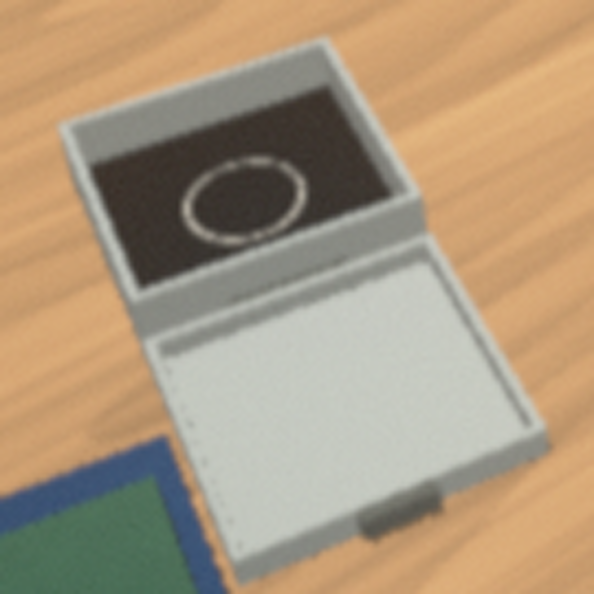

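View pics/mats.png

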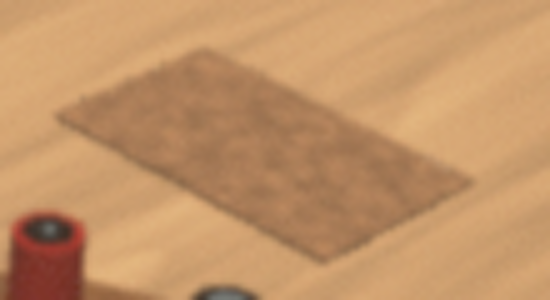

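```bash
python3 - <<'E' | tail -4
from fit import *
print("ring",unproj(T,full((330,120),(185,413),5.5),8).round(1),unproj(S,full((55,225),(245,200),4.4),8).round(1))
c=unproj(T,full((100,155),np.array([(82,93),(337,95),(333,495),(73,498)]),6),4)
d=unproj(S,full((280,130),np.array([(205,47),(55,117),(325,263),(473,183)]),5),4)
print("mat",c.mean(0).round(1),d.mean(0).round(1)); print(c[:,:2].round(0).tolist(),d[:,:2].round(0).tolist())
q=unproj(T,full((330,120),np.array([(82,505),(303,545)]),5.5),32); print("case front edge",q.round(1).tolist())
E
```

```text
ring [[ 470.5 -318.1    8. ]] [[ 469.6 -318.     8. ]]
mat [462.8 328.9   4. ] [466.4 326.2   4. ]
[[559.0, 388.0], [555.0, 268.0], [367.0, 270.0], [369.0, 390.0]] [[372.0, 390.0], [373.0, 267.0], [560.0, 265.0], [561.0, 383.0]]
case front edge [[423.7, -256.8, 32.0], [400.8, -366.4, 32.0]]
```

```bash
cat >> h.py <<'E'
def shift(cmd,yaw,tgt):
    d=np.array(tgt,float)-np.array(cmd,float);c,s=np.cos(yaw),np.sin(yaw)
    return (np.array([c*d[0]+s*d[1],-d[2],-s*d[0]+c*d[1]])/10).round(2)
E
python3 -c "
from h import *
print(shift([161.921,629.523,231.313],1.319,[566.7,56.2,230]))
print(shift([161.9,628.9,230.4],1.319,[566.7,56.2,230]))
R=cv2.Rodrigues"
```

```text
[-45.44   0.13 -53.49]
[-4.538e+01  4.000e-02 -5.347e+01]
```

{"method": "apply_moves", "body": {"motion": [[-3,0,-3.5,0.1,8.5],[-6,0,-7,0.2,8.5],[-9,0,-10.6,0.3,8.5],[-12,0,-14.1,0.4,8.5],[-15,0,-17.7,0.5,8.5],[-18,0,-21.2,0.6,8.5],[-21,0,-24.7,0.7,8.5],[-24,0,-28.3,0.8,8.5],[-27,0,-31.8,0.9,8.5],[-30,0,-35.3,1.0,8.5],[-33,0,-38.8,1.1,8.5],[-36,0,-42.4,1.2,8.5],[-39,0,-45.9,1.3,8.5],[-42,0,-49.4,1.4,8.5],[-44,0,-51.8,1.46,8.5],[-45.44,0,-53.49,1.494,8.5],[-45.44,0,-53.49,1.494,8.5],[-45.44,0,-53.49,1.494,8.5],[-45.44,0,-53.49,1.494,8.5]]}}

```text
clock: 3.38
eef_pos: [566.0, 57.9, 231.2]
tool_rot: [-1.57, 0.001, -0.172]
force: [0.5, 0.3, 0.2]
width: 85.2
```

Run:
```python
from h import *
for i in range(3):
    s=ctrl.read_state();print(s["clock"],s["eef_pos"].round(2),s["tool_rot"].round(4),s["qd"].round(3).tolist(),s["qpos"].round(3).tolist())
    p=ctrl.get_image("scene")
crop(p,"s1",180,60,200,170,4)
p=ctrl.get_image("top");crop(p,"t1",180,60,130,165,4)
print(shift([566.7,56.2,230],-.175,s["eef_pos"]))
```

```text
3.375 [566.05  57.89 231.24] [-1.570e+00  9.000e-04 -1.724e-01] [0.001, 0.001, 0.006, -0.003, 0.002, 0.001, 0.001] [-0.452, 0.55, 0.468, 1.757, -0.305, 0.908, -0.026]
3.425 [566.17  57.66 231.28] [-1.5701e+00  6.0000e-04 -1.7270e-01] [0.003, 0.0, 0.008, -0.004, 0.0, -0.0, 0.0] [-0.452, 0.55, 0.468, 1.757, -0.305, 0.907, -0.026]
3.475 [566.32  57.37 231.34] [-1.5702e+00  4.0000e-04 -1.7310e-01] [0.005, 0.0, 0.004, -0.005, 0.001, 0.002, -0.0] [-0.452, 0.55, 0.468, 1.757, -0.305, 0.907, -0.026]
[-0.06 -0.13  0.11]
```

View pics/s1.png

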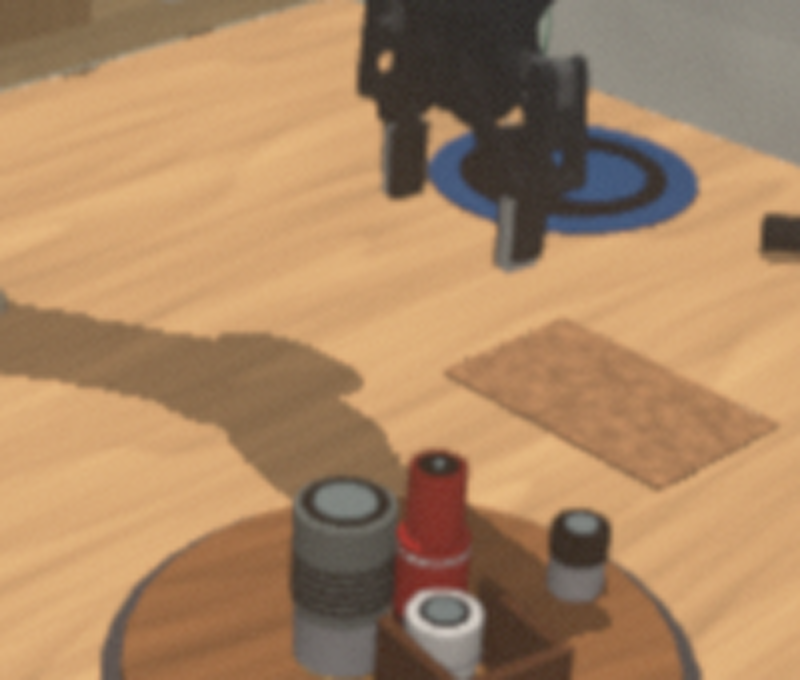

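View pics/t1.png

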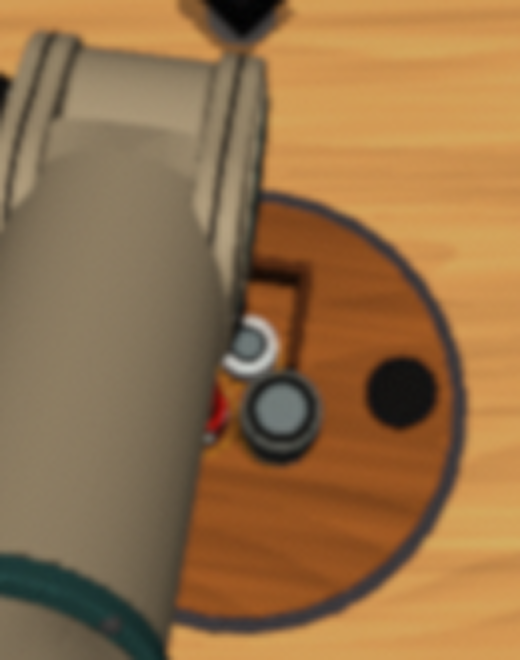

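{"method": "apply_moves", "body": {"motion": [[0,2.5,0,0,6],[0,5,0,0,6],[0,7.5,0,0,6],[0,10,0,0,6],[0,12,0,0,6],[0,13.5,0,0,6],[0,14.7,0,0,6],[0,15.4,0,0,6],[0,15.7,0,0,6],[0,15.7,0,0,6],[0,15.7,0,0,6],[0,15.7,0,0,6],[0,15.7,0,0,6]]}}

```text
clock: 5.2
eef_pos: [566.9, 56.2, 74.5]
tool_rot: [-1.571, -0.0, -0.175]
force: [0.1, 0.1, 0.0]
width: 59.9
```

Run:
```python
from h import *
s=ctrl.read_state();print(s["clock"],s["eef_pos"].round(2),s["tool_rot"].round(4),s["force"].round(1),s["width"])
p=ctrl.get_image("scene")
crop(p,"s2",220,130,120,100,6.4)
```

```text
5.2 [566.85  56.19  74.51] [-1.5707e+00 -4.0000e-04 -1.7510e-01] [0.1 0.1 0. ] 59.93098297173052
```

View pics/s2.png

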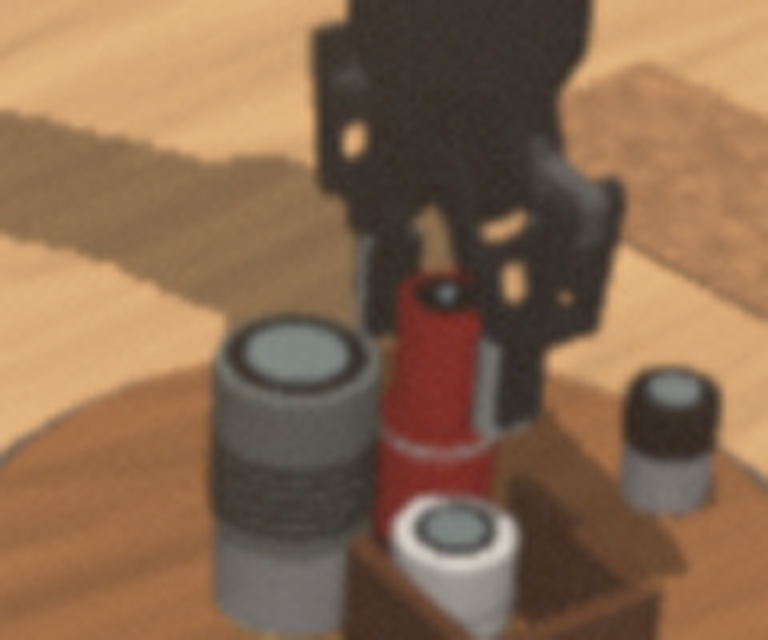

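{"method": "apply_moves", "body": {"motion": [[0,0,0,0,4.5],[0,0,0,0,4],[0,0,0,0,3.7],[0,0,0,0,3.5],[0,0,0,0,3.3],[0,0,0,0,3],[0,0,0,0,2],[0,0,0,0,2],[0,0,0,0,2]]}}

```text
clock: 6.38
eef_pos: [566.7, 56.2, 74.4]
tool_rot: [-1.571, 0.0, -0.175]
force: [-0.4, -0.1, 4.4]
width: 30.6
```

Run:
```python
from h import *
s=ctrl.read_state();print(s["clock"],s["eef_pos"].round(2),s["tool_rot"].round(4),s["force"].round(1),s["torque"].round(2),s["width"])
p=ctrl.get_image("scene")
crop(p,"s3",220,130,120,100,6.4)
```

```text
6.375 [566.67  56.19  74.44] [-1.5707e+00  1.0000e-04 -1.7500e-01] [-0.4 -0.1  4.4] [-0.01  0.25  0.03] 30.603173351891222
```

View pics/s3.png

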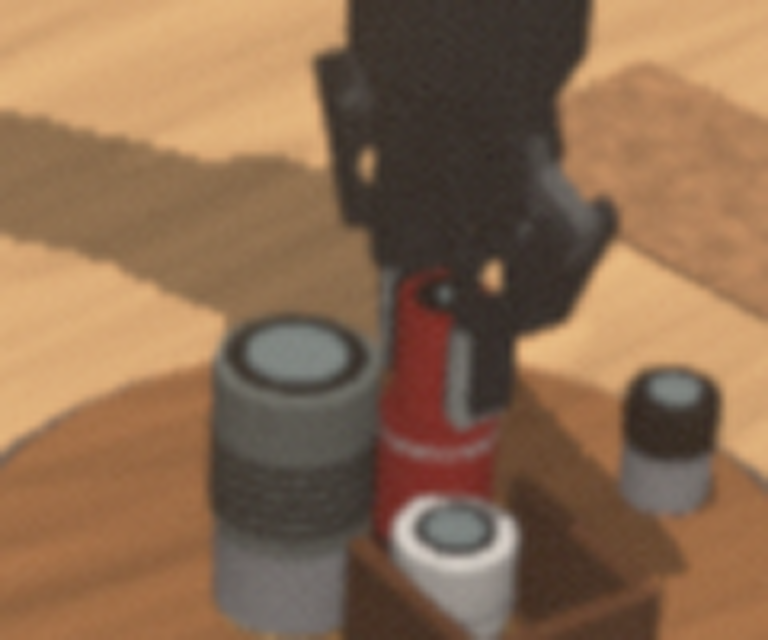

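```bash
python3 -c "
from h import *
print(shift([566.7,56.2,74.3],-.175,[512,328,180]),shift([566.7,56.2,74.3],-.175,[512,328,67]))"
```

```text
[-10.12 -10.57  25.81] [-10.12   0.73  25.81]
```

{"method": "apply_moves", "body": {"motion": [[0,-0.6,0,0,2],[0,-2,0,0,2],[0,-4,0,0,2],[0,-6,0,0,2],[0,-8,0,0,2],[0,-10,0,0,2],[-0.5,-10.57,1.3,0,2],[-1.5,-10.57,3.8,0,2],[-3,-10.57,7.5,0,2],[-4.5,-10.57,11.5,0,2],[-6,-10.57,15.5,0,2],[-7.6,-10.57,19.4,0,2],[-8.8,-10.57,22.5,0,2],[-9.6,-10.57,24.6,0,2],[-10.12,-10.57,25.81,0,2],[-10.12,-10.57,25.81,0,2],[-10.12,-10.57,25.81,0,2]]}}

```text
clock: 8.55
eef_pos: [512.6, 326.1, 180.1]
tool_rot: [-1.572, -0.0, -0.177]
force: [-0.7, 0.0, -1.3]
width: 30.7
```

Run:
```python
from h import *
s=ctrl.read_state();print(s["clock"],s["eef_pos"].round(2),s["tool_rot"].round(4),s["force"].round(1),s["torque"].round(2),s["width"])
p=ctrl.get_image("scene")
crop(p,"s4",200,60,200,160,4)
```

```text
8.55 [512.63 326.13 180.07] [-1.5719e+00 -5.0000e-04 -1.7730e-01] [-0.7  0.  -1.3] [-0.01  0.02  0.03] 30.659129799186193
```

View pics/s4.png

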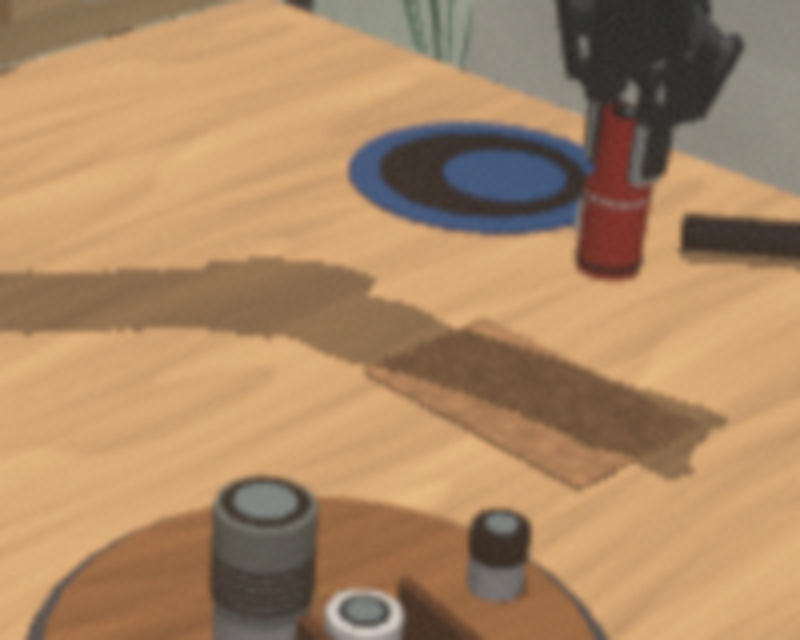

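{"method": "apply_moves", "body": {"motion": [[0,1.5,0,0,2],[0,3.5,0,0,2],[0,5.5,0,0,2],[0,7.5,0,0,2],[0,9,0,0,2],[0,10.2,0,0,2],[0,10.8,0,0,2],[0,11.1,0,0,2],[0,11.25,0,0,2],[0,11.35,0,0,2],[0,11.35,0,0,2],[0,11.35,0,0,2]]}}

```text
clock: 10.1
eef_pos: [512.1, 328.0, 66.7]
tool_rot: [-1.571, -0.0, -0.175]
force: [0.2, 0.3, -0.8]
width: 30.8
```

{"method": "apply_moves", "body": {"motion": [[0,0.05,0,0,2],[0,0.08,0,0,2],[0,0.08,0,0,2]]}}

```text
clock: 10.48
eef_pos: [512.2, 328.1, 66.5]
tool_rot: [-1.57, -0.0, -0.175]
force: [-2.5, -0.9, 4.6]
width: 30.6
```

Contact felt; release and rise.

{"method": "apply_moves", "body": {"motion": [[0,0,0,0,3],[0,0,0,0,3.4],[0,0,0,0,4],[0,0,0,0,5],[0,0,0,0,6],[0,-1,0,0,6],[0,-3,0,0,6],[0,-6,0,0,6],[0,-9,0,0,6],[0,-12,0,0,6],[0,-14,0,0,6]]}}

```text
clock: 11.85
eef_pos: [512.6, 328.1, 208.0]
tool_rot: [-1.569, -0.002, -0.175]
force: [-0.2, 0.4, -0.2]
width: 59.9
```

Run:
```python
from h import *
s=ctrl.read_state();print(s["clock"],s["eef_pos"].round(2),s["tool_rot"].round(4),s["force"].round(1),s["torque"].round(2),s["width"])
p=ctrl.get_image("scene")
crop(p,"s5",200,60,200,160,4)
cmd=[512,328,180-113.5-.8+140]
print(cmd,shift(cmd,-.175,[556,.6,cmd[2]]))
```

```text
11.85 [512.58 328.12 208.02] [-1.5692 -0.0017 -0.1751] [-0.2  0.4 -0.2] [-0.02  0.04 -0.  ] 59.85656449161446
[512, 328, 205.7] [ 10.03  -0.   -31.47]
```

View pics/s5.png

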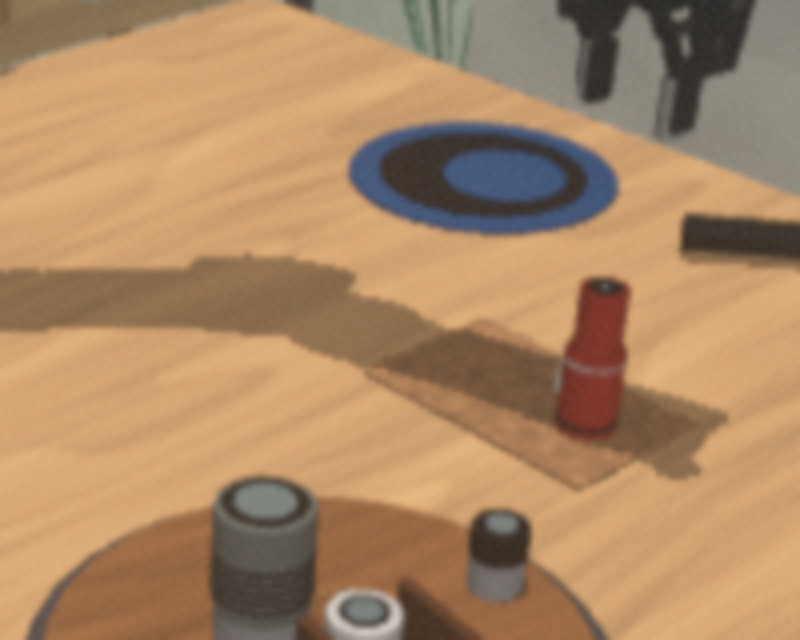

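{"method": "apply_moves", "body": {"motion": [[0.6,0,-2,0,7.6],[2,0,-6,0,7.6],[3.5,0,-11,0,7.6],[5,0,-16,0,7.6],[6.6,0,-21,0,7.6],[8.2,0,-26,0,7.6],[9.4,0,-29.5,0,7.6],[10.03,0,-31.47,0,7.6],[10.03,0,-31.47,0,7.6],[10.03,3,-31.47,0,7.6],[10.03,6,-31.47,0,7.6],[10.03,9,-31.47,0,7.6],[10.03,11,-31.47,0,7.6],[10.03,12.5,-31.47,0,7.6],[10.03,13.4,-31.47,0,7.6],[10.03,13.67,-31.47,0,7.6],[10.03,13.67,-31.47,0,7.6],[10.03,13.67,-31.47,0,7.6]]}}

```text
clock: 14.15
eef_pos: [556.5, 0.6, 69.6]
tool_rot: [-1.571, -0.001, -0.175]
force: [-1.1, -0.7, -0.6]
width: 75.8
```

Run:
```python
from h import *
s=ctrl.read_state();print(s["clock"],s["eef_pos"].round(2),s["tool_rot"].round(4),s["force"].round(1),s["torque"].round(2),s["width"])
p=ctrl.get_image("scene")
crop(p,"s6",200,120,140,120,5.7)
```

```text
14.15 [556.47   0.58  69.61] [-1.5705e+00 -1.2000e-03 -1.7500e-01] [-1.1 -0.7 -0.6] [-0.05 -0.    0.01] 75.81367073525807
```

View pics/s6.png

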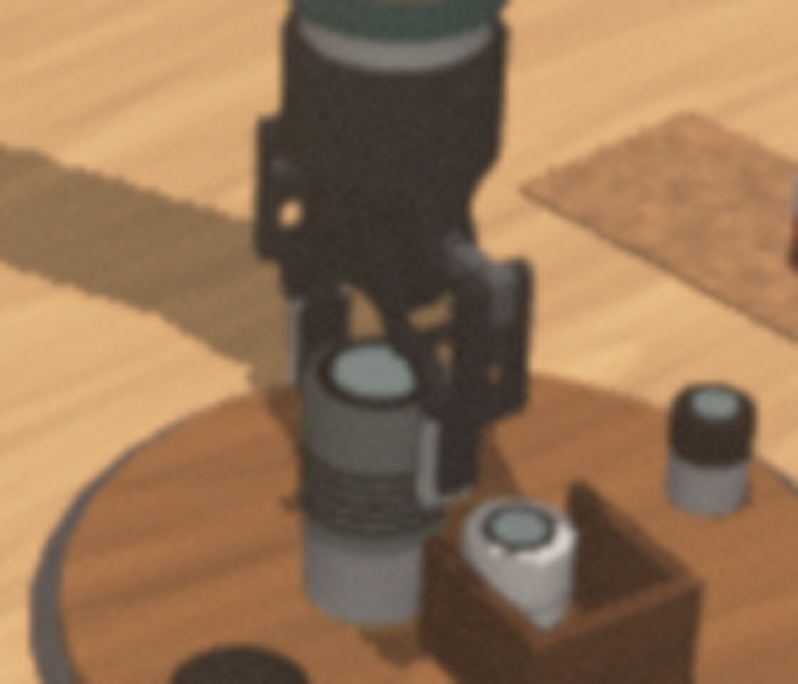

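{"method": "apply_moves", "body": {"motion": [[0,0,0,0,6.6],[0,0,0,0,6.1],[0,0,0,0,5.8],[0,0,0,0,5.5],[0,0,0,0,5.2],[0,0,0,0,4],[0,0,0,0,4],[0,0,0,0,4]]}}

```text
clock: 15.2
eef_pos: [555.5, 0.7, 69.2]
tool_rot: [-1.571, 0.001, -0.175]
force: [-2.5, 1.4, 5.7]
width: 52.6
```

Run:
```python
from h import *
s=ctrl.read_state();print(s["clock"],s["eef_pos"].round(2),s["tool_rot"].round(4),s["force"].round(1),s["torque"].round(2),s["width"])
p=ctrl.get_image("scene")
crop(p,"s7",200,120,140,120,5.7)
cmd=[556,.6,69]
print(shift(cmd,-.175,[420,328,180]))
```

```text
15.2 [555.5    0.69  69.22] [-1.5705e+00  9.0000e-04 -1.7500e-01] [-2.5  1.4  5.7] [0.15 0.52 0.03] 52.58650449798973
[-19.09 -11.1   29.87]
```

View pics/s7.png

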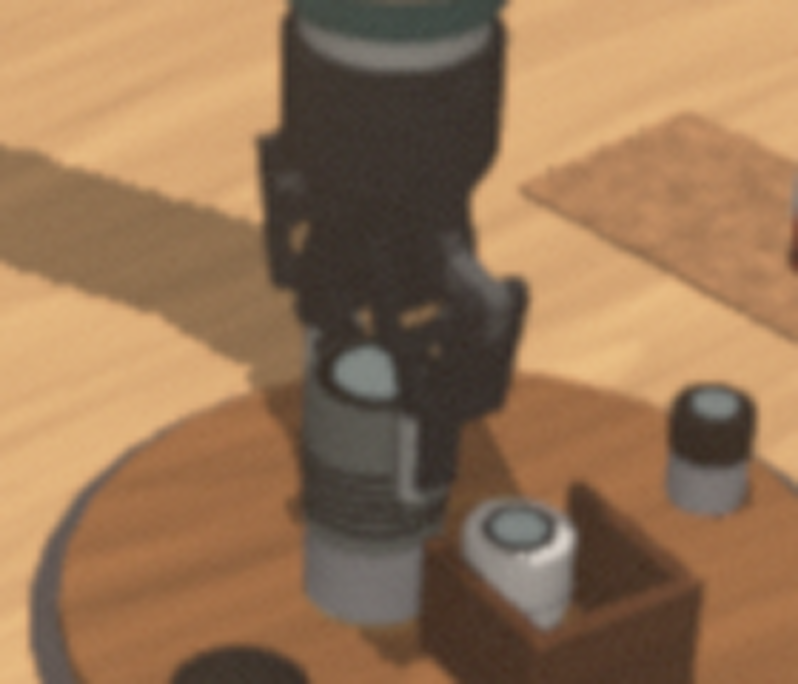

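{"method": "apply_moves", "body": {"motion": [[0,-0.6,0,0,4],[0,-2,0,0,4],[0,-4,0,0,4],[0,-6,0,0,4],[0,-8,0,0,4],[0,-10,0,0,4],[-1,-11.1,1.5,0,4],[-3,-11.1,4.5,0,4],[-5.5,-11.1,8.5,0,4],[-8,-11.1,12.5,0,4],[-10.5,-11.1,16.5,0,4],[-13,-11.1,20.4,0,4],[-15.3,-11.1,24,0,4],[-17.3,-11.1,27,0,4],[-18.5,-11.1,29,0,4],[-19.09,-11.1,29.87,0,4],[-19.09,-11.1,29.87,0,4],[-19.09,-11.1,29.87,0,4]]}}

```text
clock: 17.5
eef_pos: [420.8, 326.5, 180.2]
tool_rot: [-1.571, -0.001, -0.177]
force: [0.6, 0.2, -4.0]
width: 52.5
```

Run:
```python
from h import *
s=ctrl.read_state();print(s["clock"],s["eef_pos"].round(2),s["tool_rot"].round(4),s["force"].round(1),s["torque"].round(2),s["width"])
p=ctrl.get_image("scene")
crop(p,"s8",200,60,200,160,4)
```

```text
17.5 [420.77 326.47 180.22] [-1.5714e+00 -7.0000e-04 -1.7710e-01] [ 0.6  0.2 -4. ] [-0.01  0.01 -0.02] 52.539564226412466
```

View pics/s8.png

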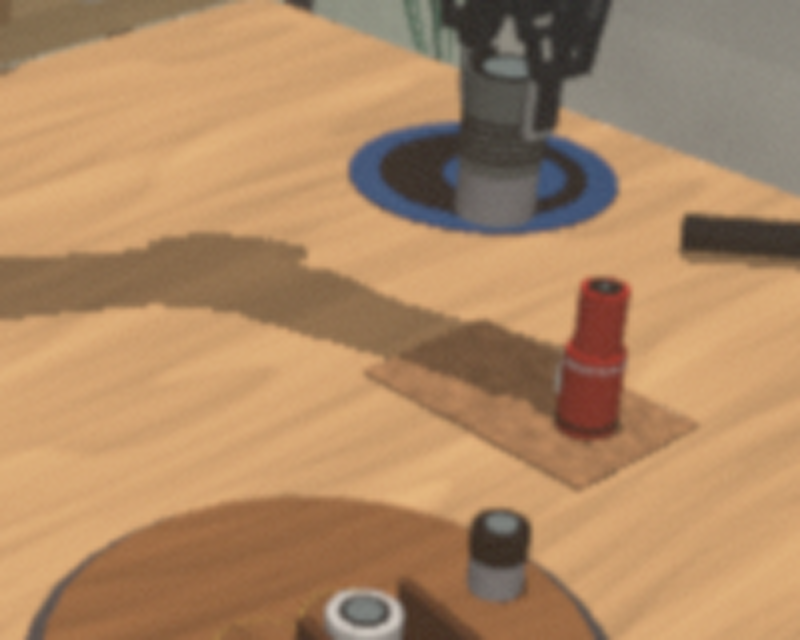

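{"method": "apply_moves", "body": {"motion": [[0,1.5,0,0,4],[0,3.5,0,0,4],[0,5.5,0,0,4],[0,7.5,0,0,4],[0,9.2,0,0,4],[0,10.5,0,0,4],[0,11.2,0,0,4],[0,11.5,0,0,4],[0,11.7,0,0,4],[0,11.82,0,0,4],[0,11.88,0,0,4],[0,11.88,0,0,4],[0,11.88,0,0,4]]}}

```text
clock: 19.18
eef_pos: [420.1, 328.0, 61.3]
tool_rot: [-1.571, -0.0, -0.175]
force: [0.1, 0.3, -4.2]
width: 52.6
```

{"method": "apply_moves", "body": {"motion": [[0,0.05,0,0,4],[0,0.08,0,0,4],[0,0.08,0,0,4]]}}

```text
clock: 19.55
eef_pos: [420.1, 328.1, 61.2]
tool_rot: [-1.57, 0.0, -0.175]
force: [-1.8, -1.2, 6.0]
width: 52.8
```

{"method": "apply_moves", "body": {"motion": [[0,0,0,0,5.2],[0,0,0,0,5.6],[0,0,0,0,6],[0,0,0,0,6.6],[0,0,0,0,7],[0,-1,0,0,7],[0,-3,0,0,7],[0,-6,0,0,7],[0,-9,0,0,7],[0,-12,0,0,7],[0,-14,0,0,7],[0,-14,0,0,7]]}}

```text
clock: 21.05
eef_pos: [420.9, 328.6, 202.2]
tool_rot: [-1.568, -0.002, -0.175]
force: [0.2, 0.7, -0.0]
width: 69.9
```

Run:
```python
from ov import *
s=ctrl.read_state();print(s["clock"],s["eef_pos"].round(2),s["tool_rot"].round(4),s["force"].round(1),s["torque"].round(2),s["width"])
for n,o in (("scene",SO),("top",TO)):
    p=ctrl.get_image(n); np.savez(n+"b.npz",**p); crop(p,n+"9",*o,130,110,6)
    if n=="scene": crop(p,"s9b",280,120,110,70,6)
```

```text
stall fit [ 5.74020914e+02  2.65519029e+01 -1.66835792e-01] [-0.58 -0.02  1.   -0.11  0.41 -0.14 -0.19  0.77 -0.98 -0.87]
wf [[556.7   1.1 107. ]] [[ 5.548e+02 -4.000e-01  1.070e+02]]
[555.6   0.  107.3] [ 0.45  0.37  0.45 -0.04]
col [[567.6  56.1 112. ]] [[566.2  56.8 112. ]]
[567.3  55.8 113. ] [ 0.07  0.06  0.08 -0.01]
erf [[608.9  22.   58. ]] [[608.7  22.3  58. ]]
[608.9  22.1  58.2] [-0.01 -0.01 -0.01  0.  ]
discT [[ 575.8  185.5   12. ]
 [ 731.6   23.6   12. ]
 [ 567.8 -130.9   12. ]
 [ 414.6   31.3   12. ]]
21.05 [420.89 328.56 202.18] [-1.5677 -0.0023 -0.1749] [ 0.2  0.7 -0. ] [ 0.04 -0.03  0.05] 69.90834857871212
```

View pics/scene9.png

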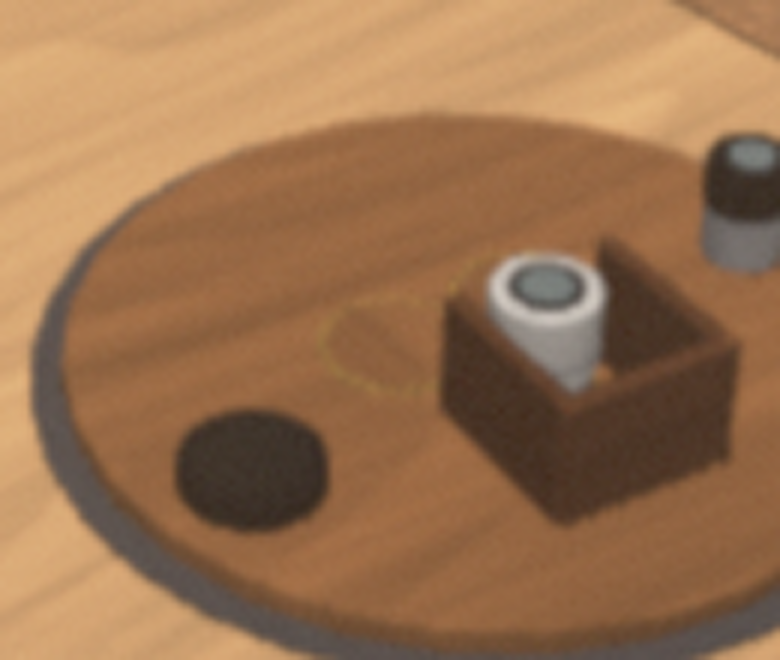

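View pics/top9.png

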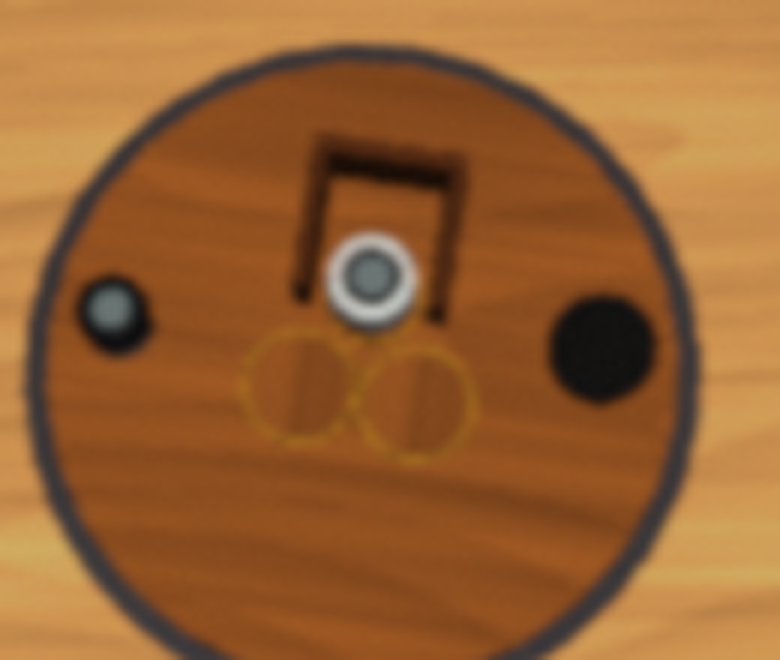

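View pics/s9b.png

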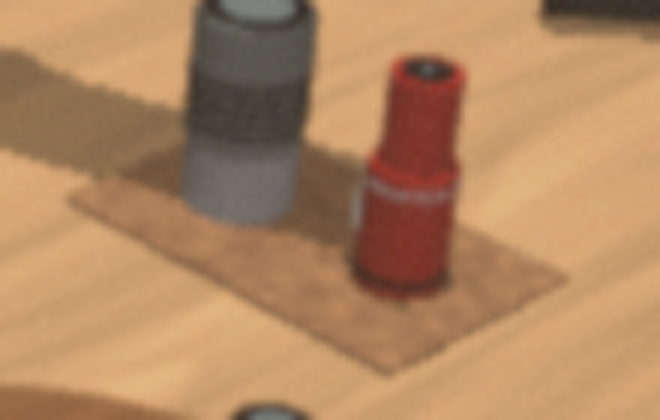

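```bash
python3 - <<'E' | tail -6
from fit import *
print("rings",unproj(T,full(TO,np.array([(299,386),(416,403)]),6),12).round(1).tolist())
print("erf",unproj(T,full(TO,(371,279),6),58).round(1),unproj(S,full(SO,(547,287),6),58).round(1))
print("ringleftbottom scene pred for wf ring at 555.5,.5:"); q=(proj(S,circ((555.5,.5),27.5,12))-np.array(SO)+.5)*6-.5; print(q.min(0),q.max(0))
print(shift([420,328,200.5],-.175,[608.8,22,200]))
E
```

```text
[ 414.6   31.3   12. ]]
rings [[567.4, 57.7, 12.0], [557.9, 2.7, 12.0]]
erf [[608.3  22.2  58. ]] [[609.4  21.4  58. ]]
ringleftbottom scene pred for wf ring at 555.5,.5:
[313.18864548 298.32304896] [467.30069256 393.09700231]
[ 23.92   0.05 -26.85]
```

{"method": "apply_moves", "body": {"motion": [[1.2,0,-1.4,0,6],[4,0,-4.5,0,6],[7.5,0,-8.5,0,6],[11,0,-12.4,0,6],[14.5,0,-16.3,0,6],[18,0,-20.2,0,6],[21,0,-23.6,0,6],[23,0,-25.8,0,6],[23.92,0,-26.85,0,6],[23.92,0,-26.85,0,6],[23.92,3,-26.85,0,6],[23.92,6,-26.85,0,6],[23.92,9,-26.85,0,6],[23.92,11,-26.85,0,6],[23.92,11,-26.85,0,6],[23.92,11,-26.85,0,6]]}}

```text
clock: 23.15
eef_pos: [609.0, 22.9, 91.1]
tool_rot: [-1.57, -0.001, -0.174]
force: [-0.0, -0.2, -0.8]
width: 60.5
```

Run:
```python
from h import *
s=ctrl.read_state();print(s["clock"],s["eef_pos"].round(2),s["tool_rot"].round(4),s["force"].round(1),s["torque"].round(2),s["width"])
p=ctrl.get_image("scene")
crop(p,"s10",220,120,140,120,5.7)
```

```text
23.15 [608.99  22.87  91.11] [-1.5702e+00 -6.0000e-04 -1.7380e-01] [-0.  -0.2 -0.8] [-0.06 -0.02 -0.03] 60.460315439451975
```

View pics/s10.png

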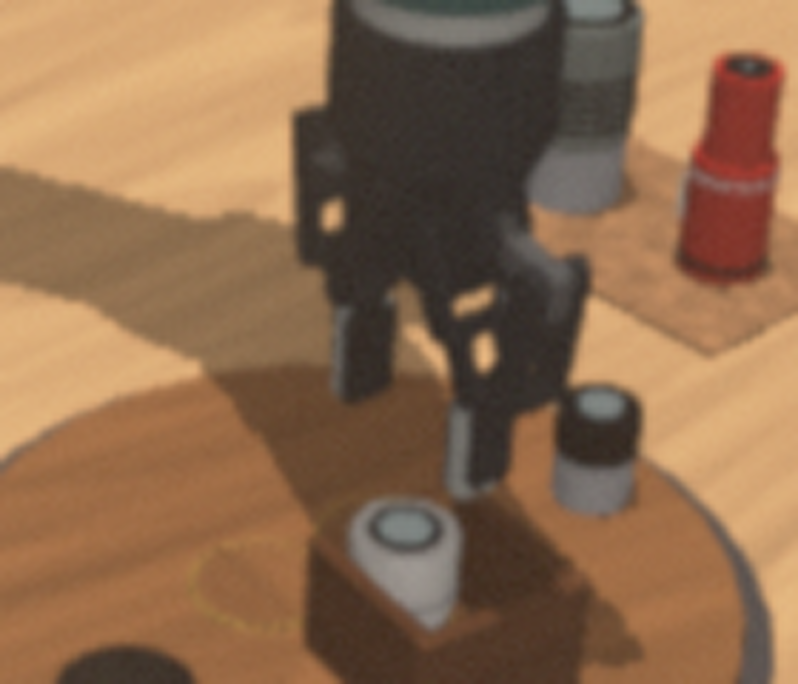

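{"method": "apply_moves", "body": {"motion": [[0,1.5,0,0,5.8],[0,3,0,0,5.8],[0,4.4,0,0,5.8],[0,5.4,0,0,5.8],[0,6,0,0,5.8],[0,6.2,0,0,5.8],[0,6.2,0,0,5.8],[0,6.2,0,0,5.8]]}}

```text
clock: 24.2
eef_pos: [609.1, 22.0, 28.8]
tool_rot: [-1.571, -0.001, -0.175]
force: [0.2, 0.3, -0.3]
width: 57.6
```

Run:
```python
from h import *
s=ctrl.read_state();print(s["clock"],s["eef_pos"].round(2),s["tool_rot"].round(4),s["force"].round(1),s["torque"].round(2),s["width"])
p=ctrl.get_image("scene")
crop(p,"s11",220,120,140,120,5.7)
```

```text
24.2 [609.14  21.96  28.82] [-1.5706e+00 -8.0000e-04 -1.7490e-01] [ 0.2  0.3 -0.3] [ 0.02 -0.01  0.03] 57.617837995613165
```

View pics/s11.png

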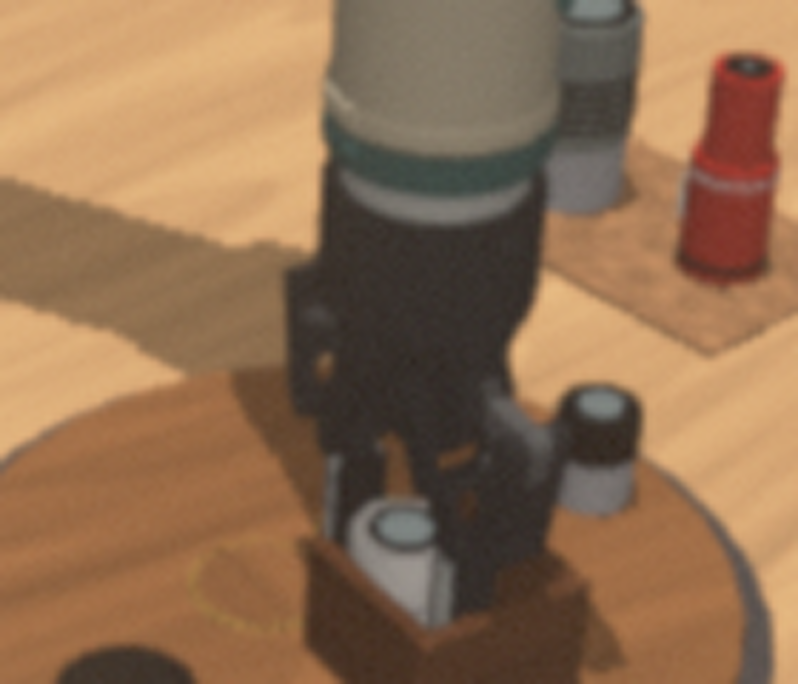

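Fingers are in, one either side, no contact. Close.

{"method": "apply_moves", "body": {"motion": [[0,0,0,0,5],[0,0,0,0,4.6],[0,0,0,0,4.3],[0,0,0,0,4.1],[0,0,0,0,3.8],[0,0,0,0,3],[0,0,0,0,3],[0,0,0,0,3]]}}

```text
clock: 25.25
eef_pos: [608.9, 21.9, 28.7]
tool_rot: [-1.571, -0.0, -0.175]
force: [-1.2, -0.0, 4.7]
width: 38.6
```

{"method": "apply_moves", "body": {"motion": [[0,-0.6,0,0,3],[0,-1.5,0,0,3],[0,-3,0,0,3],[0,-5,0,0,3],[0,-7,0,0,3],[0,-9,0,0,3],[0,-11,0,0,3],[0,-13,0,0,3],[0,-13,0,0,3]]}}

```text
clock: 26.38
eef_pos: [610.3, 21.8, 161.0]
tool_rot: [-1.57, -0.005, -0.175]
force: [-0.1, 0.2, -2.4]
width: 38.6
```

Run:
```python
from h import *
s=ctrl.read_state();print(s["clock"],s["eef_pos"].round(2),s["tool_rot"].round(4),s["force"].round(1),s["torque"].round(2),s["width"])
p=ctrl.get_image("scene")
crop(p,"s12",220,100,140,140,5)
print(shift([608.8,22,158.5],-.175,[470,-318,158.5]))
```

```text
26.375 [610.27  21.77 161.  ] [-1.5698 -0.0046 -0.1751] [-0.1  0.2 -2.4] [ 0.02  0.   -0.04] 38.58215293303642
[ -7.75  -0.   -35.9 ]
```

View pics/s12.png

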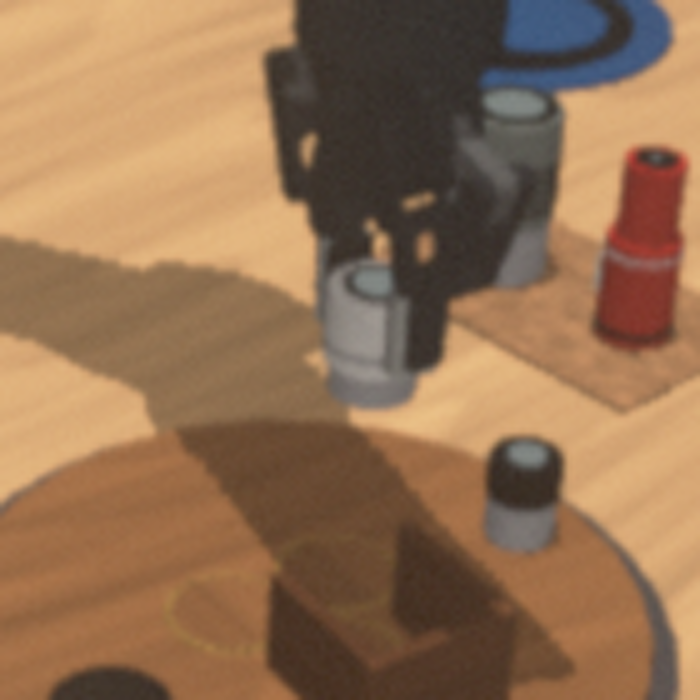

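{"method": "apply_moves", "body": {"motion": [[-0.3,0,-1.2,0,3],[-0.9,0,-4,0,3],[-1.7,0,-8,0,3],[-2.6,0,-12,0,3],[-3.5,0,-16,0,3],[-4.3,0,-20,0,3],[-5.2,0,-24,0,3],[-6,0,-28,0,3],[-6.8,0,-31.5,0,3],[-7.4,0,-34.3,0,3],[-7.75,0,-35.9,0,3],[-7.75,0,-35.9,0,3],[-7.75,4,-35.9,0,3],[-7.75,7,-35.9,0,3],[-7.75,9,-35.9,0,3],[-7.75,9,-35.9,0,3],[-7.75,9,-35.9,0,3]]}}

```text
clock: 28.55
eef_pos: [470.8, -317.6, 69.0]
tool_rot: [-1.571, -0.001, -0.174]
force: [-0.0, 0.6, -1.6]
width: 38.4
```

Run:
```python
from h import *
s=ctrl.read_state();print(s["clock"],s["eef_pos"].round(2),s["tool_rot"].round(4),s["force"].round(1),s["torque"].round(2),s["width"])
p=ctrl.get_image("scene")
crop(p,"s13",40,150,160,160,4.4)
```

```text
28.55 [ 470.84 -317.59   68.98] [-1.5708e+00 -9.0000e-04 -1.7380e-01] [-0.   0.6 -1.6] [ 0.03 -0.02 -0.02] 38.3873700926194
```

View pics/s13.png

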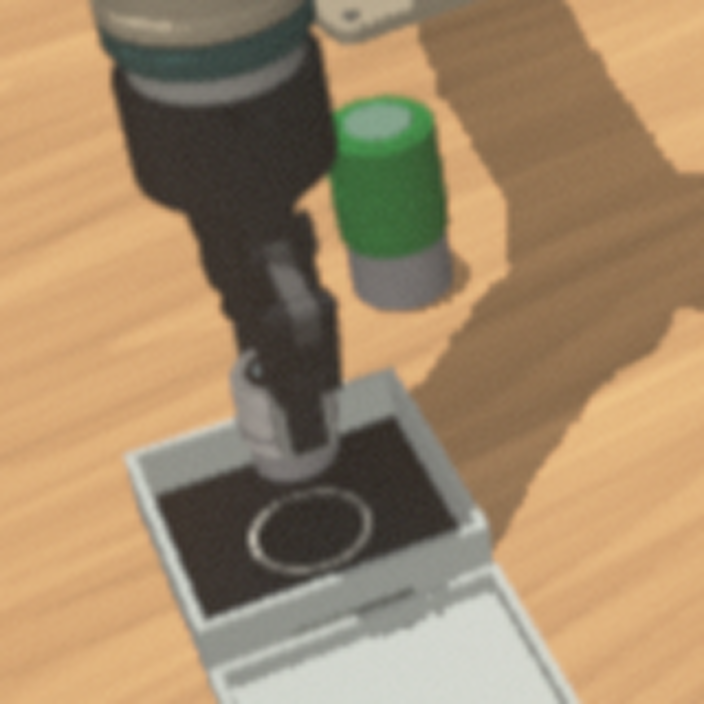

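{"method": "apply_moves", "body": {"motion": [[0,1.5,0,0,3],[0,2.8,0,0,3],[0,3.6,0,0,3],[0,4,0,0,3],[0,4.25,0,0,3],[0,4.38,0,0,3],[0,4.42,0,0,3],[0,4.42,0,0,3]]}}

```text
clock: 29.6
eef_pos: [470.1, -318.2, 24.7]
tool_rot: [-1.571, -0.0, -0.175]
force: [-1.0, 0.8, 4.6]
width: 38.6
```

{"method": "apply_moves", "body": {"motion": [[0,0,0,0,3.9],[0,0,0,0,4.2],[0,0,0,0,4.6],[0,0,0,0,5.2],[0,0,0,0,5.6],[0,0,0,0,5.6],[0,-1,0,0,5.6],[0,-3,0,0,5.6],[0,-6,0,0,5.6],[0,-9,0,0,5.6],[0,-12,0,0,5.6],[0,-15,0,0,5.6],[0,-18,0,0,5.6],[0,-18,0,0,5.6]]}}

```text
clock: 31.35
eef_pos: [471.1, -319.2, 207.0]
tool_rot: [-1.573, -0.005, -0.175]
force: [0.7, -0.5, -1.0]
width: 56.0
```

Run:
```python
from h import *
s=ctrl.read_state();print(s["clock"],s["eef_pos"].round(2),s["tool_rot"].round(4),s["force"].round(1),s["torque"].round(2),s["width"])
p=ctrl.get_image("scene")
crop(p,"s14",55,225,135,135,4.4,[(circ((470,-318),20,54),(0,255,0))])
z=68.5-44.2+180
print(z,shift([470,-318,z],-.175,[420,328,200]))
```

```text
31.35 [ 471.15 -319.18  207.04] [-1.5727 -0.0051 -0.1752] [ 0.7 -0.5 -1. ] [-0.03  0.01  0.01] 55.96752642883143
204.3 [-16.17   0.43  62.74]
```

View pics/s14.png

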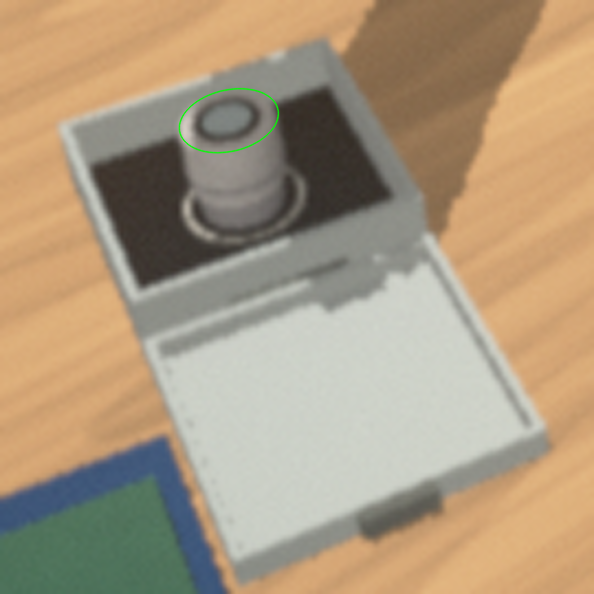

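{"method": "apply_moves", "body": {"motion": [[-0.4,0,1.5,0,7.2],[-1.2,0,4.5,0,7.2],[-2.5,0.2,9.5,0,7.2],[-3.8,0.4,14.5,0,7.2],[-5,0.4,19.5,0,7.2],[-6.3,0.4,24.5,0,7.2],[-7.6,0.4,29.5,0,7.2],[-8.9,0.4,34.5,0,7.2],[-10.2,0.4,39.5,0,7.2],[-11.5,0.4,44.5,0,7.2],[-12.8,0.4,49.5,0,7.2],[-14,0.4,54.5,0,7.2],[-15.2,0.4,59,0,7.2],[-15.9,0.4,61.8,0,7.2],[-16.17,0.4,62.74,0,7.2],[-16.17,0.4,62.74,0,7.2],[-16.17,0.4,62.74,0,7.2]]}}

```text
clock: 33.52
eef_pos: [420.1, 326.0, 200.1]
tool_rot: [-1.572, 0.0, -0.177]
force: [0.8, 0.7, -0.4]
width: 72.1
```

{"method": "apply_moves", "body": {"motion": [[0,2,0,0,7.2],[0,5,0,0,7.2],[0,8,0,0,7.2],[0,10.5,0,0,7.2],[0,12.5,0,0,7.2],[0,13.5,0,0,7.2],[0,13.93,0,0,7.2],[0,13.93,0,0,7.2],[0,13.93,0,0,7.2],[0,13.93,0,0,7.2]]}}

```text
clock: 34.78
eef_pos: [420.2, 328.1, 61.4]
tool_rot: [-1.57, -0.001, -0.175]
force: [1.0, -0.4, -0.5]
width: 71.9
```

Run:
```python
from h import *
s=ctrl.read_state();print(s["clock"],s["eef_pos"].round(2),s["tool_rot"].round(4),s["force"].round(1),s["torque"].round(2),s["width"])
p=ctrl.get_image("scene")
crop(p,"s15",260,80,130,110,5.7)
```

```text
34.775 [420.22 328.14  61.43] [-1.570e+00 -6.000e-04 -1.749e-01] [ 1.  -0.4 -0.5] [ 0.01  0.04 -0.03] 71.86581668961998
```

View pics/s15.png

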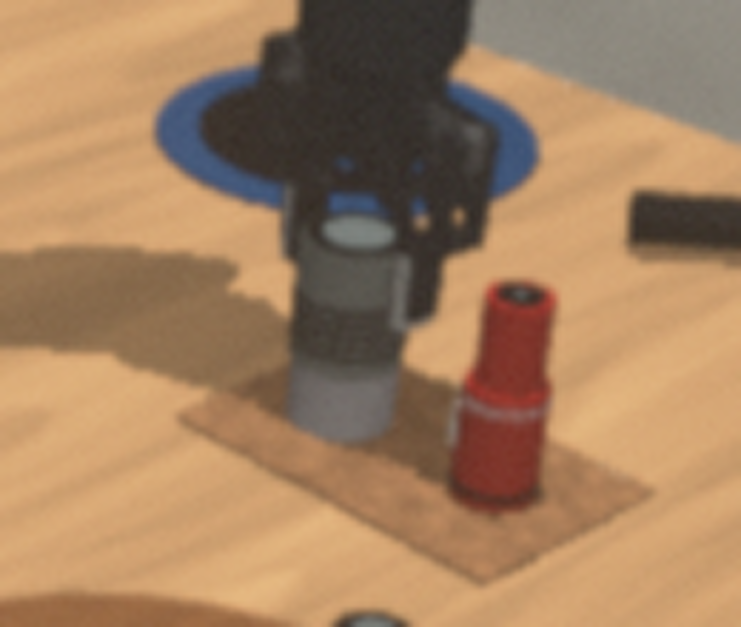

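{"method": "apply_moves", "body": {"motion": [[0,0,0,0,6.4],[0,0,0,0,6],[0,0,0,0,5.7],[0,0,0,0,5.4],[0,0,0,0,5.1],[0,0,0,0,4],[0,0,0,0,4],[0,0,0,0,4]]}}

```text
clock: 35.83
eef_pos: [419.7, 327.9, 61.2]
tool_rot: [-1.571, 0.001, -0.175]
force: [-1.0, 0.5, 6.6]
width: 52.9
```

Run:
```python
from h import *
s=ctrl.read_state();print(s["clock"],s["eef_pos"].round(2),s["force"].round(1),s["width"])
print(shift([420,328,61],-.175,[556,1,180]))
```

```text
35.825 [419.72 327.93  61.2 ] [-1.   0.5  6.6] 52.93785945658556
[ 19.09 -11.9  -29.83]
```

{"method": "apply_moves", "body": {"motion": [[0,-0.6,0,0,4],[0,-2,0,0,4],[0,-4,0,0,4],[0,-6.5,0,0,4],[0,-9,0,0,4],[0,-11,0,0,4],[1,-11.9,-1.5,0,4],[3,-11.9,-4.5,0,4],[5.5,-11.9,-8.5,0,4],[8,-11.9,-12.5,0,4],[10.5,-11.9,-16.5,0,4],[13,-11.9,-20.4,0,4],[15.3,-11.9,-24,0,4],[17.3,-11.9,-27,0,4],[18.5,-11.9,-29,0,4],[19.09,-11.9,-29.83,0,4],[19.09,-11.9,-29.83,0,4],[19.09,-11.9,-29.83,0,4]]}}

```text
clock: 38.08
eef_pos: [555.4, 2.2, 179.6]
tool_rot: [-1.57, 0.001, -0.173]
force: [-0.4, 0.9, -3.8]
width: 52.9
```

{"method": "apply_moves", "body": {"motion": [[0,1.5,0,0,4],[0,3.5,0,0,4],[0,5.5,0,0,4],[0,7.5,0,0,4],[0,9,0,0,4],[0,10,0,0,4],[0,10.5,0,0,4],[0,10.5,0,0,4],[0,10.5,0,0,4]]}}

```text
clock: 39.2
eef_pos: [556.5, 0.8, 75.4]
tool_rot: [-1.571, -0.001, -0.175]
force: [0.3, 0.6, -4.6]
width: 53.1
```

Run:
```python
from h import *
s=ctrl.read_state();print(s["clock"],s["eef_pos"].round(2),s["tool_rot"].round(4),s["force"].round(1),s["torque"].round(2),s["width"])
p=ctrl.get_image("scene")
crop(p,"s16",200,120,140,120,5.7)
```

```text
39.2 [556.53   0.85  75.42] [-1.5706e+00 -1.1000e-03 -1.7510e-01] [ 0.3  0.6 -4.6] [0.01 0.01 0.  ] 53.107535020326914
```

View pics/s16.png

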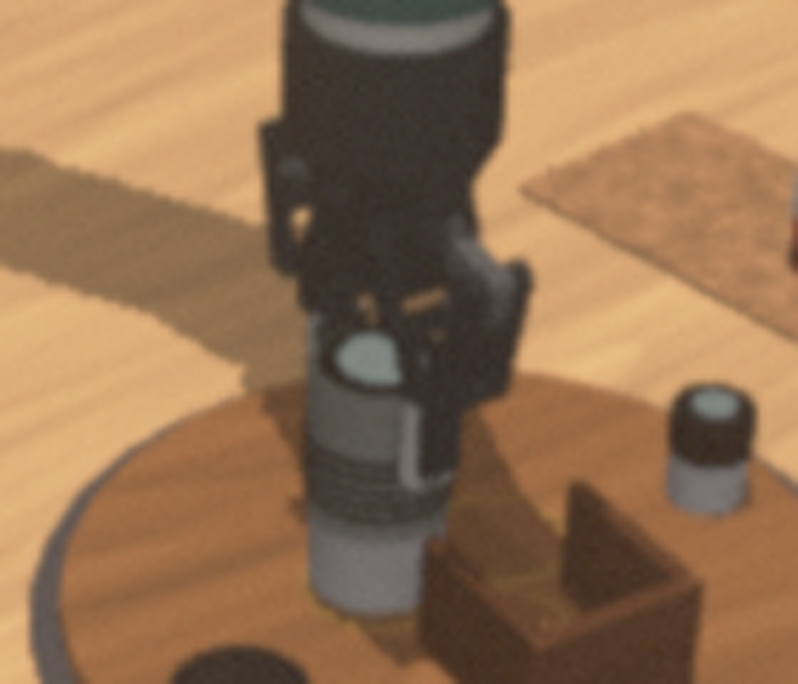

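{"method": "apply_moves", "body": {"motion": [[-0.06,0.2,0,0,4],[-0.06,0.4,0,0,4],[-0.06,0.5,0,0,4],[-0.06,0.58,0,0,4],[-0.06,0.62,0,0,4],[-0.06,0.62,0,0,4]]}}

```text
clock: 40.0
eef_pos: [555.4, 1.0, 69.2]
tool_rot: [-1.57, -0.0, -0.175]
force: [-1.3, 0.5, 5.3]
width: 52.7
```

{"method": "apply_moves", "body": {"motion": [[0,0,0,0,5.2],[0,0,0,0,5.6],[0,0,0,0,6],[0,0,0,0,6.6],[0,0,0,0,7],[0,0,0,0,7],[0,-1,0,0,7],[0,-3,0,0,7],[0,-6,0,0,7],[0,-9,0,0,7],[0,-12,0,0,7],[0,-13.5,0,0,7],[0,-13.5,0,0,7]]}}

```text
clock: 41.62
eef_pos: [556.0, 1.1, 204.6]
tool_rot: [-1.57, -0.002, -0.175]
force: [0.5, -0.2, -0.5]
width: 69.7
```

Run:
```python
from ov import *
s=ctrl.read_state();print(s["clock"],s["eef_pos"].round(2),s["tool_rot"].round(4),s["force"].round(1),s["torque"].round(2),s["width"])
p=ctrl.get_image("scene");a=S["image"][SO[1]:SO[1]+100,SO[0]:SO[0]+130];b=p["image"][SO[1]:SO[1]+100,SO[0]:SO[0]+130]
im=np.vstack([a[5:,30:95],b[5:,30:95]]) if 0 else np.hstack([a[5:,30:95],b[5:,30:95]])
cv2.imwrite("pics/s17.png",cv2.resize(im[:,:,::-1],None,fx=6,fy=6,interpolation=cv2.INTER_CUBIC))
print(shift([555.4,1.1,203.8],-.175,[512,328,203.8]))
```

```text
stall fit [ 5.74020914e+02  2.65519029e+01 -1.66835792e-01] [-0.58 -0.02  1.   -0.11  0.41 -0.14 -0.19  0.77 -0.98 -0.87]
wf [[556.7   1.1 107. ]] [[ 5.548e+02 -4.000e-01  1.070e+02]]
[555.6   0.  107.3] [ 0.45  0.37  0.45 -0.04]
col [[567.6  56.1 112. ]] [[566.2  56.8 112. ]]
[567.3  55.8 113. ] [ 0.07  0.06  0.08 -0.01]
erf [[608.9  22.   58. ]] [[608.7  22.3  58. ]]
[608.9  22.1  58.2] [-0.01 -0.01 -0.01  0.  ]
discT [[ 575.8  185.5   12. ]
 [ 731.6   23.6   12. ]
 [ 567.8 -130.9   12. ]
 [ 414.6   31.3   12. ]]
41.625 [556.01   1.07 204.64] [-1.5701 -0.002  -0.1749] [ 0.5 -0.2 -0.5] [-0.02  0.09  0.02] 69.72500659834209
[-9.97 -0.   31.44]
```

View pics/s17.png

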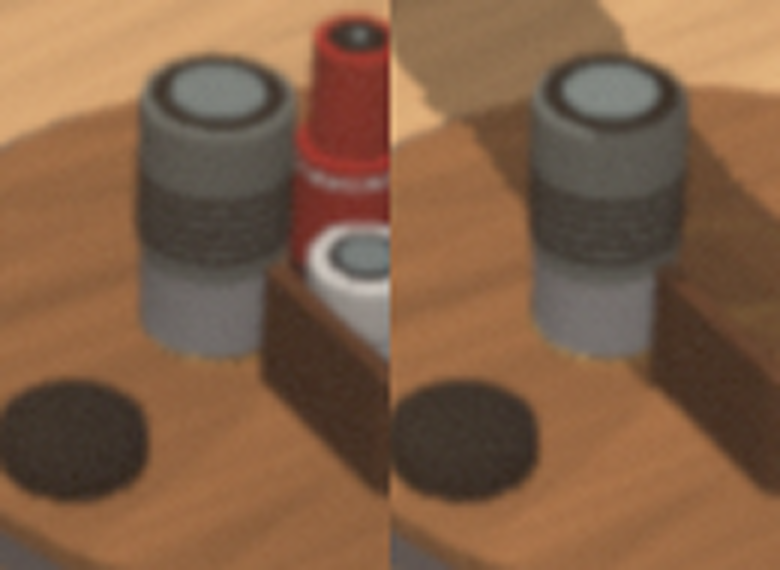

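{"method": "apply_moves", "body": {"motion": [[-0.6,0,2,0,6],[-2,0,6,0,6],[-3.5,0,11,0,6],[-5,0,16,0,6],[-6.6,0,21,0,6],[-8.2,0,26,0,6],[-9.4,0,29.5,0,6],[-9.97,0,31.44,0,6],[-9.97,0,31.44,0,6],[-9.97,0,31.44,0,6],[-9.97,3,31.44,0,6],[-9.97,6,31.44,0,6],[-9.97,9,31.44,0,6],[-9.97,11,31.44,0,6],[-9.97,12.8,31.44,0,6],[-9.97,13.5,31.44,0,6],[-9.97,13.77,31.44,0,6],[-9.97,13.77,31.44,0,6],[-9.97,13.77,31.44,0,6]]}}

```text
clock: 44.05
eef_pos: [512.4, 328.2, 66.7]
tool_rot: [-1.57, -0.001, -0.175]
force: [0.0, -0.1, 0.3]
width: 59.8
```

{"method": "apply_moves", "body": {"motion": [[0,0,0,0,4.6],[0,0,0,0,4],[0,0,0,0,3.7],[0,0,0,0,3.5],[0,0,0,0,3.3],[0,0,0,0,3],[0,0,0,0,2],[0,0,0,0,2],[0,0,0,0,2]]}}

```text
clock: 45.18
eef_pos: [512.0, 328.0, 66.2]
tool_rot: [-1.571, 0.0, -0.175]
force: [-1.8, 0.1, 5.0]
width: 30.6
```

Run:
```python
from h import *
s=ctrl.read_state();print(s["clock"],s["eef_pos"].round(2),s["tool_rot"].round(4),s["force"].round(1),s["torque"].round(2),s["width"])
p=ctrl.get_image("scene")
crop(p,"s18",280,80,120,110,5.7)
print(shift([512,328,66.1],-.175,[566.8,56.5,180]))
```

```text
45.175 [512.   327.97  66.2 ] [-1.5706e+00  1.0000e-04 -1.7500e-01] [-1.8  0.1  5. ] [-0.07  0.27  0.03] 30.56922786198256
[ 10.12 -11.39 -25.78]
```

View pics/s18.png

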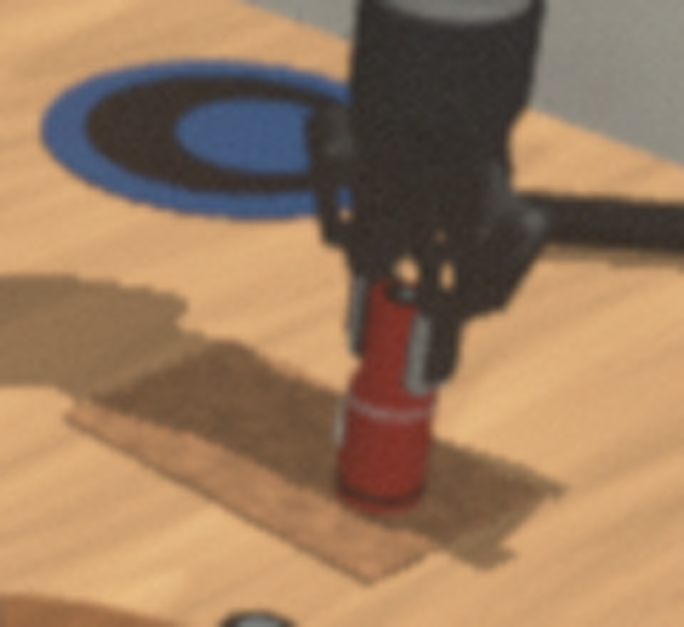

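{"method": "apply_moves", "body": {"motion": [[0,-0.6,0,0,2],[0,-2,0,0,2],[0,-4,0,0,2],[0,-6.5,0,0,2],[0,-9,0,0,2],[0,-11,0,0,2],[0.5,-11.39,-1.3,0,2],[1.5,-11.39,-3.8,0,2],[3,-11.39,-7.5,0,2],[4.5,-11.39,-11.5,0,2],[6,-11.39,-15.5,0,2],[7.6,-11.39,-19.4,0,2],[8.8,-11.39,-22.5,0,2],[9.6,-11.39,-24.6,0,2],[10.12,-11.39,-25.78,0,2],[10.12,-11.39,-25.78,0,2],[10.12,-11.39,-25.78,0,2],[10.12,-11.39,-25.78,0,2]]}}

```text
clock: 47.48
eef_pos: [566.5, 57.9, 179.7]
tool_rot: [-1.57, 0.001, -0.173]
force: [0.8, -0.1, -1.7]
width: 30.8
```

{"method": "apply_moves", "body": {"motion": [[0,1.5,0,0,2],[0,3.5,0,0,2],[0,5.5,0,0,2],[0,7.5,0,0,2],[0,9,0,0,2],[0,9.8,0,0,2],[0,10,0,0,2],[0,10,0,0,2],[0,10,0,0,2]]}}

```text
clock: 48.6
eef_pos: [567.3, 56.5, 80.5]
tool_rot: [-1.57, -0.001, -0.175]
force: [0.2, -0.2, -1.4]
width: 31.2
```

Run:
```python
from h import *
s=ctrl.read_state();print(s["clock"],s["eef_pos"].round(2),s["tool_rot"].round(4),s["force"].round(1),s["torque"].round(2),s["width"])
p=ctrl.get_image("scene")
crop(p,"s19",220,130,120,100,6.4)
```

```text
48.6 [567.27  56.51  80.5 ] [-1.5704e+00 -1.2000e-03 -1.7500e-01] [ 0.2 -0.2 -1.4] [-0.02 -0.03  0.03] 31.16299038584809
```

View pics/s19.png

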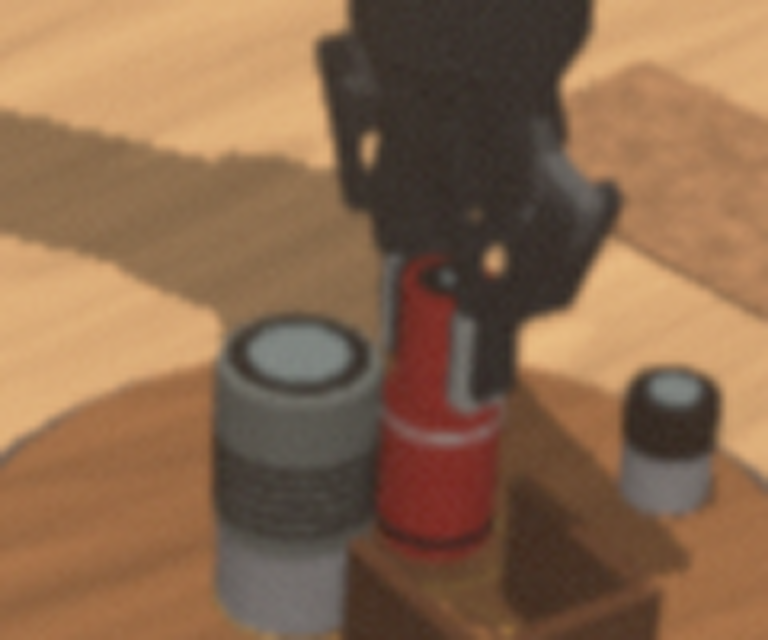

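Commanded z is 80.0; lower to 74.

{"method": "apply_moves", "body": {"motion": [[0,0.25,0,0,2],[0,0.45,0,0,2],[0,0.54,0,0,2],[0,0.6,0,0,2],[0,0.63,0,0,2],[0,0.63,0,0,2]]}}

```text
clock: 49.4
eef_pos: [566.7, 56.5, 74.2]
tool_rot: [-1.57, 0.0, -0.175]
force: [-1.7, -0.4, 5.2]
width: 30.3
```

{"method": "apply_moves", "body": {"motion": [[0,0,0,0,3.1],[0,0,0,0,3.5],[0,0,0,0,4],[0,0,0,0,5],[0,0,0,0,5.8],[0,0,0,0,5.8],[0,-1,0,0,5.8],[0,-3,0,0,5.8],[0,-6,0,0,5.8],[0,-9,0,0,5.8],[0,-12,0,0,5.8],[0,-15,0,0,5.8],[0,-15,0,5.8,5.8]]}}

```text
clock: 51.02
eef_pos: [568.4, 56.3, 226.8]
tool_rot: [-1.571, -0.006, 0.017]
force: [0.5, -0.7, -0.7]
width: 57.8
```

My last row had a stray turn value, a harmless 11° rotation up in free space. Next I retreat sideways for a clear view.

{"method": "apply_moves", "body": {"motion": [[0,0,2,0,5.8],[0,0,6,0,5.8],[-1,0,11,0,5.8],[-2,0,16,0,5.8],[-3,0,21,0,5.8],[-4,0,26,0,5.8],[-5,0,29,0,5.8],[-5,0,30,0,5.8],[-5,0,30,0,5.8],[-5,0,30,0,5.8]]}}

```text
clock: 52.28
eef_pos: [513.9, 353.7, 223.7]
tool_rot: [-1.572, -0.0, 0.009]
force: [0.2, -0.1, -1.0]
width: 58.1
```

```bash
python3 - <<'E' | tail -12
from ov import *
s=ctrl.read_state();print(s["clock"],s["eef_pos"].round(2),s["force"].round(1),s["width"])
for n,Q,o,w in (("scene",S,SO,(0,5,130,95)),("top",T,TO,(30,35,75,50))):
    p=ctrl.get_image(n); u,v=o[0]+w[0],o[1]+w[1]
    f=lambda i:i["image"][v:v+w[3],u:u+w[2]]
    a,b=f(Q),f(p)
    im=np.vstack([a,b]) if n=="scene" else np.hstack([a,b])
    cv2.imwrite(f"pics/{n}F.png",cv2.resize(im[:,:,::-1],None,fx=3.1 if n=="scene" else 5.3,fy=3.1 if n=="scene" else 5.3,interpolation=cv2.INTER_CUBIC))
    if n=="top": crop(p,"caseF",330,120,70,105,5.5,[(circ((470,-318),20,54),(0,255,0))])
    for q in ("erfle","widefield","collimator","plossl","dustcap"):
        print(n,q,[(r["location"],r["confidence"]) for r in ctrl.mark_of(p,q)[:2]])
E
```

```text
[ 414.6   31.3   12. ]]
52.275 [513.87 353.71 223.65] [ 0.2 -0.1 -1. ] 58.10580049734735
scene erfle [([472.4, -320.1, 7.4], 0.59)]
scene widefield [([329.4, -196.0, -1.5], 0.93), ([551.7, 1.2, 9.4], 0.57)]
scene collimator [([567.9, 56.0, 11.6], 0.59)]
scene plossl [([598.6, 139.1, 10.0], 0.52)]
scene dustcap [([579.3, -88.1, 11.4], 0.57)]
top erfle [([467.0, -317.5, 11.3], 0.45)]
top widefield [([328.8, -190.5, 3.9], 0.88), ([554.0, -2.3, 8.9], 0.64)]
top collimator [([568.3, 56.8, 12.5], 0.52)]
top plossl [([595.4, 139.1, 11.8], 0.63)]
top dustcap [([578.4, -87.2, 11.5], 0.57)]
```

View pics/sceneF.png

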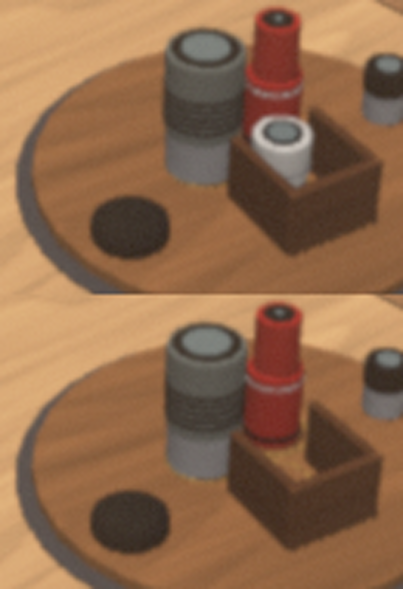

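View pics/topF.png

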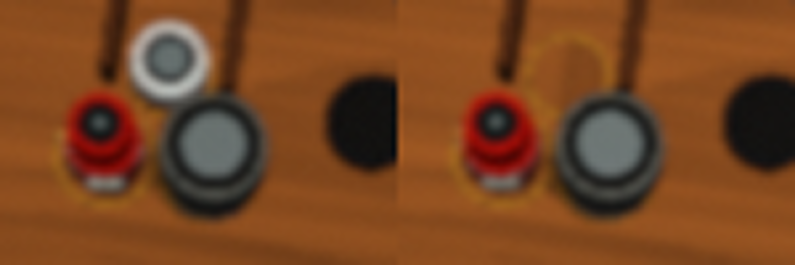

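View pics/caseF.png

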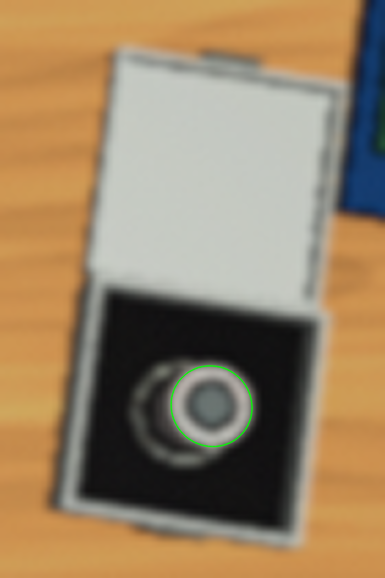

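```bash
python3 -c "
from cell import ctrl
print(ctrl.finish_job())"
```

```text
the job is handed in; nothing more can be done
None
```

The job is handed in, done in the order asked and at about 53 s of the 120 s allowed. The collimator and then the wide-field went onto the cork mat. The Erfle was fetched into the case, and then the wide-field and the collimator went back to their places.

**Last checks:**
- **Returned pieces:** before and after pictures from both cameras show the wide-field and collimator upright and within about 1 mm of where they started.
- **Erfle:** it stands upright on the white ring. Its predicted outline for the case centre, worked out at about (470, -318), matched in both cameras.
- **Left alone:** the small black eyepiece, the dust cap and the green look-alike stayed where they were. The arm was clear of everything at the end.
- **Forces:** each set-down was felt as light contact, about 5 to 6 N, before the fingers opened.

**Disagreements and a slip:**
- **Position estimates:** the networks' estimates differed from my measurements by up to about 4 mm, within what they are said to be good for.
- **Rings:** the top camera put the brass ring centres 1 to 3 mm off the pieces' original positions. I placed the pieces back mainly on the original positions, moved at most half a millimetre towards the rings.
- **Stray turn:** one row after the last release had a wrong turn value and rotated the gripper about 11° in free space, touching nothing.

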